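# Move a tacky lacquered sample panel to the drying stand with a trowel

## Task

The wooden panel with three lacquer stripes on the white coating board is still tacky, so neither fingers nor arm may touch it, and it must not be tipped over or dropped on the bench. Slide the cranked trowel right under it, until the blade's tip comes up against the board's fence, gently and without ramming board or fence; carry the panel over on the blade and leave it lying flat on both rails of the drying stand, down inside the raised lips. Then lay the trowel flat on the plywood offcut where it came from, and leave the jar, the glue bottle and the sanding block where they are.

Things in the scene. Friction and masses are not known exactly. Their poses are not given: they have to be found in the camera images.
- trowel: loose steel trowel, brown wooden handle, 0.15 kg, its blade flat on a plywood offcut. Origin: underside of the blade at its heel, mid-width; x to the blade tip, z up. Blade flat: x 0 to 105 mm, 52 wide, 2 thick. A 9 mm round neck rises from the heel to the handle, a bar parallel to the blade: x -32 to -138 mm, 22 wide (y), 26 high, its axis 45 mm above the blade's underside
- trowel_grip (a point): point on the axis of the trowel's handle to hold, at x = -65, y = 0, z = 45 mm of the trowel: 170 mm behind the blade tip
- trowel_blade (a point): middle of the underside of the trowel's blade, at x = 52.5 mm of the trowel
- offcut: fixed plain plywood offcut, 150 (x) x 84 (y) x 8 mm, under the blade of the trowel; origin: centre of its underside
- panel: the loose tacky wooden panel with three brown stripes, 76 (x) x 92 (y) x 9 mm, about 0.09 kg, face up. Origin: centre of its underside; x and y along its sides, z up. All four lower edges are bevelled, 2.5 mm high and 4.3 mm deep, so a blade edge lying right down on the board gets under it
- board: fixed white-topped coating board, 190 (x) x 124 (y) mm; origin: centre of its underside, its top 12 mm above. A rubber-faced wooden fence lies across its +x end, 10 mm high above the top; it slides in two slots and is knobbed fast somewhere with its inner face between x = +34 and +80 mm, differently each time and not measured: feel for it. The panel lies loose on the board, short of the fence
- rack: fixed wooden drying stand, base 116 (x) x 142 (y) x 10 mm. Origin: centre of its underside; x points from its open front to its back. Two rails along x at y = +-34 to +-54 mm, tops 42 mm high; the 68 mm gap between them is open to the front and down to z = 10 mm. Lips up to z = 52 mm at the sides, the back and the rails' front ends frame a place 88 (x) x 106 (y) mm
- rack_seat (a point): point midway between the rails at the height of their tops, where the centre of the panel's underside belongs
- lacquer_jar: loose white lidded jar, 67 diameter x 69 high, origin under its centre; leave alone
- glue: loose white squeeze bottle with green nozzle, 63 diameter x 186 high, origin under its centre; leave alone
- abrasive: loose brown sanding block, 61 x 95 x 25 mm, origin under its centre; leave alone

How it is judged:
By the outcome, as a careful person would: the job done as asked, in the order asked, and still so for the second after the job is handed in, with the robot touching nothing.
It also fails if it takes over 67 s, if anything falls off the work surface, if the arm or the gripper's body presses on something with over 40 N, if the wrist force passes 120 N, or if a joint passes its speed limit or range.

## Robot

A 7-joint arm with a two-finger parallel gripper is mounted at the origin on a cart in front of the work surface, level with it; the furniture and walls round the work are solid. World frame = base frame: x ahead of the robot, y to its left, z up, the work surface at z = 0. Lengths are in m, angles in rad, forces in N, time in s.
With the tool pointing down it reaches from about 0.4 to 0.875 m from the base axis. Payload 4.4 kg.
Tool frame: the origin (TCP) lies at the very end of the fingers, on their centre line; the grasp point (between the pads) lies 19 mm behind it (arm.tcp_to_grasp is the distance from the TCP to the grasp point, in m); z points along the fingers, y is the direction in which the jaws open and shut (so a half turn about z gives the same grasp; the last joint's range is limited). The gripper opens to 85 mm and grips with 20 to 120 N. Pads are 22 mm wide; open, the fingers measure 114 mm over their backs; the gripper's body (76 mm by 85 mm) begins 54 mm behind the grasp point. The pads swing forward as they close: fully open they stand 13 mm farther back than shut.
Start: joints at [-1.192, 0.628, 0.038, 1.517, -0.027, 0.996, -0.02], TCP at [0.28, 0.587, 0.231] pointing down, gripper open.
Joint ranges: [-3.06, 3.06], [-0.37, 2.12], [-1.25, 1.32], [0.18, 2.47], [-1.1, 4.24], [0.23, 1.98], [-2.94, 2.94]. Speed limits (rad/s): [2.57, 2.57, 3.14, 3.14, 3.14, 3.14, 3.14].

## Interface

Orientations are given as a unit quaternion [x, y, z, w].
In Python, from bench import telemetry, vision, arm gives the robot as it stands.
- The arm moves only by the tool apply_moves, never from a script. Its argument "targets" is a list that holds one entry, the list of rows, each a list of 7 numbers: the shift along the tool's x, y, z in m, then the turn, a rotation vector about the tool's x, y, z in rad, then the closure, from 0 (fully open) to 1 (shut). In form: [[[tx, ty, tz, ax, ay, az, fingers], ...]]. A call has 1 to 5 rows; each row shifts and turns the commanded pose from where the row before left it, along the tool's axes as they then stand; what a row does not reach is not made up. A row lasts 1/8 s, in which the tool goes at most 62.5 mm and 10.7 degrees, less where a joint would pass 70% of its speed; a pose out of reach is approached as far as the arm can. A call with a gripper value outside its range is refused whole. The fingers move at their own pace and stop on an object; "force" is the grip in N (left out, the last holds). Time passes only in rows, so rows that do not move let the fingers close. It gives the time, the measured TCP pose, the force and the opening at its end, in the units of the state.
- telemetry.observe(): the state, without advancing time (a new reading comes with each control period).
- vision.grab_frame(name): name is "scene" or "top"; returns a dict with "frame" (420x560x3 uint8, red, green, blue), "intrinsics" (3x3 intrinsics, pixels), "k1" (the pictures are not rectified: a ray, as slopes to the right and down, at radius r is drawn at 1 + k1 r^2 times it, then the intrinsics apply), "rvec" (rotation vector, rad) and "tvec" (3), from world to camera coordinates, as OpenCV has them. Camera axes: x right, y down, z forward; pixel columns grow to the right and rows downward; lengths in m; the calibration is good to about 2 mm. A picture is of the moment at which its call begins. There is no depth.
- arm.hand_in(): hands the job in, once; it reports no verdict.
Trained networks look in the newest picture that a camera, given by its name, has taken for a name from the list of things; names that differ only in an ending like _2 or _b are one class to them, and where a whole thing is asked for, a point or a joint stands for the part that bears it (a point fixed in the world has none). Each returns a list of dicts, best first, with "p" (0 to 1); they miss things now and then, are a little off and sometimes report something else, mostly with a low value. They report only what shows in the picture. A call takes as long as a camera call.
- vision.recognise(name, camera): "location" ([x, y, z] in m, in world coordinates, good to about 4 mm: the middle of the surface that is visible of it).
- vision.pinpoint(name, camera): "location" ([x, y, z] in m, in world coordinates, good to about 4 mm: a listed point, or the origin of a listed thing).
The state is a dict: "time_s": time; "joints": joint angles; "joint_vel": joint speeds; "joint_efforts": joint torques, N m; "ee_pos": TCP position; "eef_rot": TCP orientation; "wrist_force": force on the tool from outside, world axes, zero at the start; "torque": the same for the moment, N m; "opening": finger opening in m.
Only numpy, scipy, OpenCV 4.12 (cv2) and the standard library are available. Lean on these libraries where they do the work, as an engineer would, in place of code of your own. Each camera call takes 0.05 s, during which the arm holds its last target.

## Working session

There is one attempt and no reset: what is moved stays moved. The work goes in short steps, Python scripts to look and compute and a tool call to move; the robot and the scene stay as the last step left them, time stands still between calls to the robot, and variables do not carry over. Pictures are saved under pics/ and viewed, and the job is handed in when it is done.

Besides the shell and the picture viewer there is one more tool, called after "Call:" as a command line: name --argument value ..., lists and objects as JSON in quotes. apply_moves: Moves the arm, as the interface text tells. Its arguments: {"type":"object","properties":{"targets":{"type":"array"},"force":{"type":"number"}},"required":["targets"]}

```bash
mkdir -p pics; ls
cat > h.py <<'E'
import numpy as np, cv2
from scipy.spatial.transform import Rotation as R
from bench import telemetry, vision, arm
def grab(n,f=None):
    d=vision.grab_frame(n)
    if f: cv2.imwrite('pics/'+f,d['frame'][:,:,::-1])
    return d
def proj(d,P):
    P=np.atleast_2d(P).astype(float)
    C=R.from_rotvec(np.ravel(d['rvec'])).apply(P)+np.ravel(d['tvec'])
    s=C[:,:2]/C[:,2:]; r2=(s**2).sum(1,keepdims=True)
    s=s*(1+d['k1']*r2); K=np.array(d['intrinsics'])
    return s@K[:2,:2].T+K[:2,2]
def unproj(d,uv,z):
    K=np.array(d['intrinsics']); uv=np.atleast_2d(uv).astype(float)
    q=(uv-K[:2,2])/np.array([K[0,0],K[1,1]]); s=q.copy()
    for _ in range(20): s=q/(1+d['k1']*(s**2).sum(1,keepdims=True))
    Rm=R.from_rotvec(np.ravel(d['rvec'])); 
    c=Rm.inv().apply(-np.ravel(d['tvec'])); v=Rm.inv().apply(np.c_[s,np.ones(len(s))])
    t=(z-c[2])/v[:,2:]
    return c+t*v
E
python3 - <<'E'
from h import *
np.set_printoptions(precision=4,suppress=True)
for n in('scene','top'):
    d=grab(n,n+'0.png'); 
    Rm=R.from_rotvec(np.ravel(d['rvec'])); print(n,Rm.inv().apply(-np.ravel(d['tvec'])),d['k1'],np.array(d['intrinsics'])[0])
    for k in ['trowel','trowel_grip','trowel_blade','offcut','panel','board','rack','rack_seat','lacquer_jar','glue','abrasive']:
        print(k,[(np.round(x['location'],4),round(x['p'],2)) for x in vision.pinpoint(k,n)][:2])
print(telemetry.observe(), arm.tcp_to_grasp)
E
```

```text
pics
scene [ 0.0666 -0.5726  0.8362] 0.029768771628320062 [493.358    0.     287.7594]
trowel [(array([ 0.4504, -0.2191,  0.0073]), 0.6)]
trowel_grip [(array([ 0.4952, -0.2672,  0.0513]), 0.6)]
trowel_blade [(array([ 0.4142, -0.1774,  0.0051]), 0.64), (array([ 0.4143, -0.1738, -0.0034]), 0.47)]
offcut [(array([ 0.4168, -0.1754, -0.0012]), 0.91)]
panel [(array([ 0.5275, -0.0265,  0.0151]), 0.8)]
board [(array([ 0.5302, -0.004 ,  0.0028]), 0.88)]
rack [(array([ 0.6612, -0.2707,  0.0001]), 0.58), (array([ 0.412 , -0.1773,  0.008 ]), 0.28)]
rack_seat [(array([ 0.6622, -0.2624,  0.0421]), 0.87)]
lacquer_jar [(array([ 0.635 , -0.0769, -0.0004]), 0.89)]
glue [(array([ 0.7088, -0.0791,  0.0013]), 0.63)]
abrasive [(array([ 0.5882, -0.4422,  0.0048]), 0.96), (array([ 0.7097, -0.0801, -0.    ]), 0.65)]
top [ 0.4621 -0.2416  0.9126] -0.08148051677530205 [386.0647   0.     275.5682]
trowel [(array([ 0.4481, -0.2163,  0.0107]), 0.61)]
trowel_grip [(array([ 0.4925, -0.2723,  0.0546]), 0.71)]
trowel_blade [(array([ 0.4148, -0.1785,  0.0058]), 0.71)]
offcut [(array([ 0.4103, -0.1761, -0.0018]), 0.71)
[... 233 characters left out ...]
  0.0436]), 0.65)]
lacquer_jar [(array([ 0.6307, -0.0738,  0.0023]), 0.81)]
glue [(array([ 0.7062, -0.0774,  0.0007]), 0.87)]
abrasive [(array([ 0.5931, -0.4412,  0.0006]), 0.78)]
{'time_s': 1.2, 'joints': array([-1.1918,  0.6284,  0.0385,  1.5174, -0.027 ,  0.9963, -0.02  ]), 'joint_vel': array([ 0.0003, -0.0003,  0.0004, -0.0038, -0.0002, -0.0006, -0.0011]), 'joint_efforts': array([ -0.0006, -56.3286,   1.226 , -19.378 ,   0.0112,   0.0018,
         0.    ]), 'ee_pos': array([0.2797, 0.5868, 0.2313]), 'eef_rot': array([ 0.2206,  0.9754,  0.    , -0.    ]), 'wrist_force': array([-0.6121, -0.7773, -0.0849]), 'torque': array([-0.0146,  0.0082,  0.0278]), 'opening': 0.08510866208604419} 0.0187
```

View images.

View pics/scene0.png

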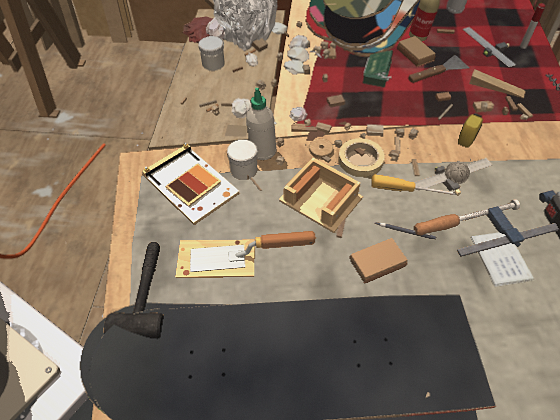

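View pics/top0.png

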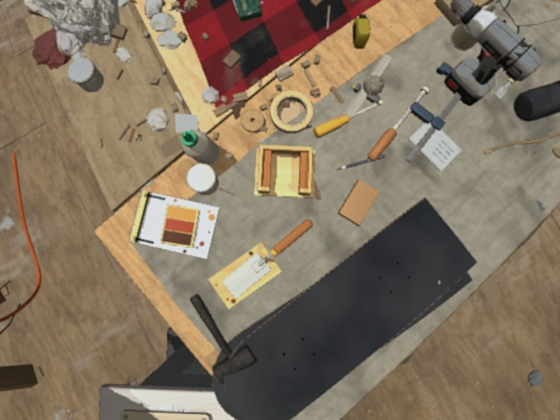

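Run:
```python
import cv2
t=cv2.imread('pics/top0.png');s=cv2.imread('pics/scene0.png')
def z(im,x0,x1,y0,y1,k,n): cv2.imwrite('pics/'+n,cv2.resize(im[y0:y1,x0:x1],None,fx=k,fy=k,interpolation=cv2.INTER_CUBIC))
z(t,120,325,130,315,3.8,'tz.png'); z(s,130,370,130,290,3.3,'sz.png')
```

```text
(no output)
```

View pics/tz.png

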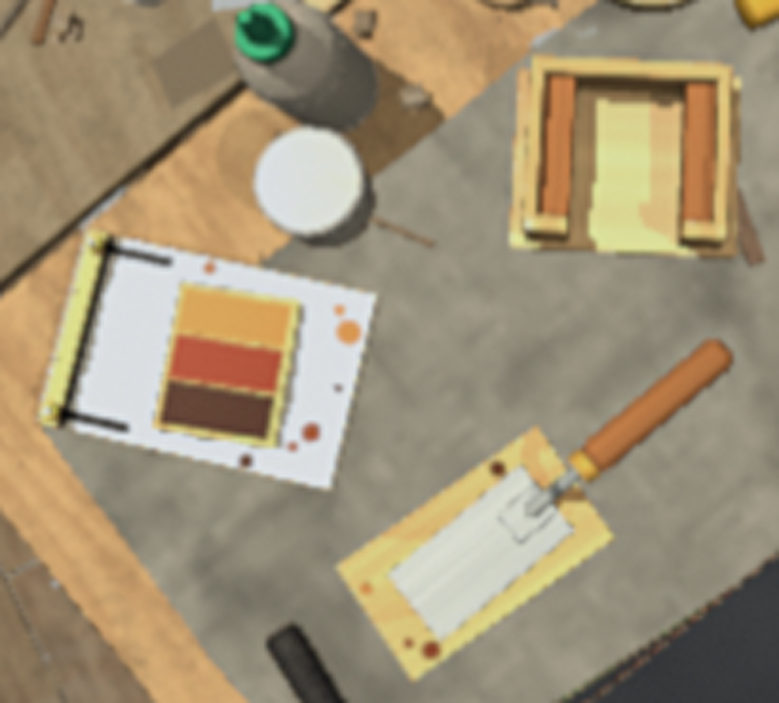

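View pics/sz.png

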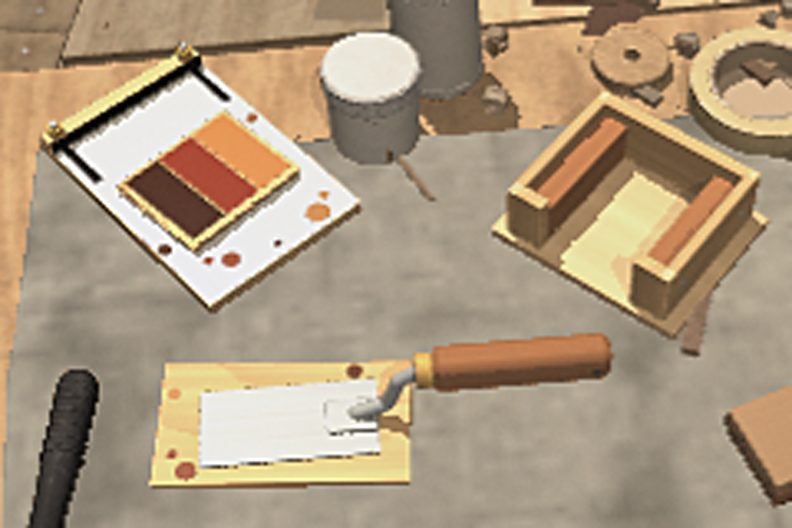

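```bash
cat > fit.py <<'E'
from h import *
from scipy.optimize import least_squares
np.set_printoptions(precision=4,suppress=True)
import pickle
D={n:grab(n) for n in('scene','top')}
pickle.dump(D,open('D.pkl','wb'))
def o(uv,c): 
    uv=np.array(uv,float)
    return (uv+.5)/3.8-.5+[120,130] if c=='top' else (uv+.5)/3.3-.5+[130,130]
def fit(name,x0,obs):
    # obs: (cam, uvzoom, local pt with world z)
    def P(p,l): c,s=np.cos(p[2]),np.sin(p[2]); return [p[0]+c*l[0]-s*l[1],p[1]+s*l[0]+c*l[1],l[2]]
    f=lambda p:np.concatenate([(proj(D[c],P(p,l))[0]-o(uv,c)) for c,uv,l in obs])
    for cs in (('top','scene'),('top',),('scene',)):
        ob=obs; g=lambda p:np.concatenate([(proj(D[c],P(p,l))[0]-o(uv,c)) for c,uv,l in obs if c in cs])
        r=least_squares(g,x0,loss='soft_l1',x_scale=[.01,.01,.1]); print(name,cs,r.x,'res px',np.round(g(r.x),1))
        if len(cs)==2: best=r.x
    return best
T,S='top','scene'
res={}
ob=[];h=.010;
for uv,l in [((388,575),(105,-26)),((438,640),(105,26)),((577,530),(0,26)),((523,462),(0,-26))]: ob.append((T,uv,(l[0]/1e3,l[1]/1e3,.010)))
for uv,l in [((200,393),(105,-26)),((200,467),(105,26)),((380,453),(0,26)),((378,378),(0,-26))]: ob.append((S,uv,(l[0]/1e3,l[1]/1e3,.010)))
res['trowel']=fit('trowel',[.45,-.218,2.27],ob)
ob=[]
for uv,l in [((538,427),(-75,-42)),((613,537),(-75,42)),((415,680),(75,42)),((337,567),(75,-42))]: ob.append((T,uv,(l[0]/1e3,l[1]/1e3,.008)))
for uv,l in [((410,360),(-75,-42)),((410,480),(-75,42)),((150,483),(75,42)),((165,363),(75,-42))]: ob.append((S,uv,(l[0]/1e3,l[1]/1e3,.008)))
res['offcut']=fit('offcut',[.41,-.176,2.27],ob)
ob=[]
for uv,l in [((180,284),(38,-46)),((300,298),(-38,-46)),((275,445),(-38,46)),((155,428),(38,46))]: ob.append((T,uv,(l[0]/1e3,l[1]/1e3,.021)))
for uv,l in [((225,112),(38,-46)),((300,172),(-38,-46)),((193,245),(-38,46)),((120,185),(38,46))]: ob.append((S,uv,(l[0]/1e3,l[1]/1e3,.021)))
res['panel']=fit('panel',[.53,-.023,1.5],ob)
ob=[]
for uv,l in [((376,295),(-95,-62)),((330,489),(-95,62))]: ob.append((T,uv,(l[0]/1e3,l[1]/1e3,.012)))
for uv,l in [((360,207),(-95,-62)),((212,306),(-95,62))]: ob.append((S,uv,(l[0]/1e3,l[1]/1e3,.012)))
res['board']=fit('board',[.53,-.005,1.5],ob)
ob=[]
for uv,l in [((510,248),(-58,71,10)),((735,257),(-58,-71,10)),((545,75),(44,53,52)),((718,80),(44,-53,52))]: ob.append((T,uv,tuple(np.array(l)/1e3)))
for uv,l in [((493,230),(-58,71,10)),((675,331),(-58,-71,10)),((768,222),(58,-71,10)),((608,110),(44,53,52)),((735,180),(44,-53,52))]: ob.append((S,uv,tuple(np.array(l)/1e3)))
res['rack']=fit('rack',[.663,-.267,0],ob)
pickle.dump(res,open('res.pkl','wb'))
E
cat > ov.py <<'E'
from h import *
import pickle,sys
D=pickle.load(open('D.pkl','rb'));res=pickle.load(open('res.pkl','rb'))
B={'trowel':[(0,105,-26,26,10),(-138,-32,-11,11,53)],'offcut':[(-75,75,-42,42,8)],'panel':[(-38,38,-46,46,21)],'board':[(-95,95,-62,62,12)],'rack':[(-58,58,-71,71,10),(-44,44,-53,53,52),(-44,44,34,54,42),(-44,44,-54,-34,42)]}
for c,k,off,sz in (('top',3.8,(120,130),(205,185)),('scene',3.3,(130,130),(240,160))):
    im=D[c]['frame'][off[1]:off[1]+sz[1],off[0]:off[0]+sz[0],::-1]
    im=cv2.resize(im,None,fx=k,fy=k,interpolation=cv2.INTER_CUBIC)
    for n,bs in B.items():
        x,y,a=res[n]
        for b in bs:
            l=np.array([(b[0],b[2]),(b[1],b[2]),(b[1],b[3]),(b[0],b[3])])/1e3
            P=np.c_[l@np.array([[np.cos(a),np.sin(a)],[-np.sin(a),np.cos(a)]])+[x,y],np.full(4,b[4]/1e3)]
            uv=((proj(D[c],P)-off+.5)*k-.5)
            cv2.polylines(im,[np.round(uv).astype(int)],True,(255,0,255),1,cv2.LINE_AA)
    cv2.imwrite('pics/ov_%s.png'%c,im)
E
python3 fit.py; python3 ov.py
```

```text
trowel ('top', 'scene') [ 0.4507 -0.2202  2.271 ] res px [-0.1 -0.2  0.8  0.5 -0.3  0.3 -0.2  0.7  0.5 -0.6 -0.2 -0.1  0.4 -0.3
 -0.2 -0.1]
trowel ('top',) [ 0.4513 -0.2202  2.2672] res px [-0.1 -0.6  0.7  0.1 -0.3  0.1 -0.2  0.4]
trowel ('scene',) [ 0.4502 -0.2202  2.274 ] res px [ 0.3 -0.3 -0.3  0.2  0.3 -0.1 -0.3  0.1]
offcut ('top', 'scene') [ 0.4167 -0.1759  2.1993] res px [-0.3 -0.4  0.7  0.4 -0.6  0.6 -0.5 -0.   0.9 -0.4  0.2 -0.1 -0.2  0.5
  0.1 -0.1]
offcut ('top',) [ 0.417  -0.1764  2.2016] res px [-0.1 -0.6  0.9  0.1 -0.3  0.5 -0.3 -0.1]
offcut ('scene',) [ 0.4165 -0.1755  2.1976] res px [ 0.7 -0.3 -0.  -0.  -0.5  0.4 -0.1 -0.2]
panel ('top', 'scene') [ 0.528  -0.0224  1.4372] res px [ 0.2 -0.6  0.4  0.5  0.1  1.  -0.4  0.4 -0.1 -1.2  0.6 -1.8  0.6  0.6
 -0.7 -0.2]
panel ('top',) [ 0.5288 -0.0222  1.4514] res px [-0.2 -0.8  0.1 -0.1  0.3  0.5 -0.2  0.3]
panel ('scene',) [ 0.5263 -0.0235  1.4148] res px [ 0.4 -0.5  0.5 -0.7 -0.2  1.3 -0.9  0.1]
board ('top', 'scene') [ 0.5314 -0.006   1.3739] res px [ 0.2 -0.1  0.2  0.7  0.5 -2.1 -0.6  0.1]
board ('top',) [ 0.5323 -0.0055  1.3721] res px [ 0.1 -0.4 -0.1  0.4]
board ('scene',) [ 0.5308 -0.0077  1.3627] res px [ 0.9 -1.1 -0.8  0.8]
rack ('top', 'scene') [ 0.6595 -0.2653 -0.0281] res px [-0.1  0.4  0.6  0.7 -0.1 -0.4  0.5  0.3 -1.  -0.4 -0.3  1.6  0.7 -1.
 -1.  -1.8  2.5 -0.7]
rack ('top',) [ 0.6601 -0.2648 -0.0243] res px [-0.2  0.3  0.5  0.3 -0.4 -0.6  0.2 -0. ]
rack ('scene',) [ 0.6584 -0.2662 -0.031 ] res px [-0.9  0.  -0.3  2.2  0.8 -0.4 -0.8 -1.3  2.6 -0.1]
```

View pics/ov_top.png

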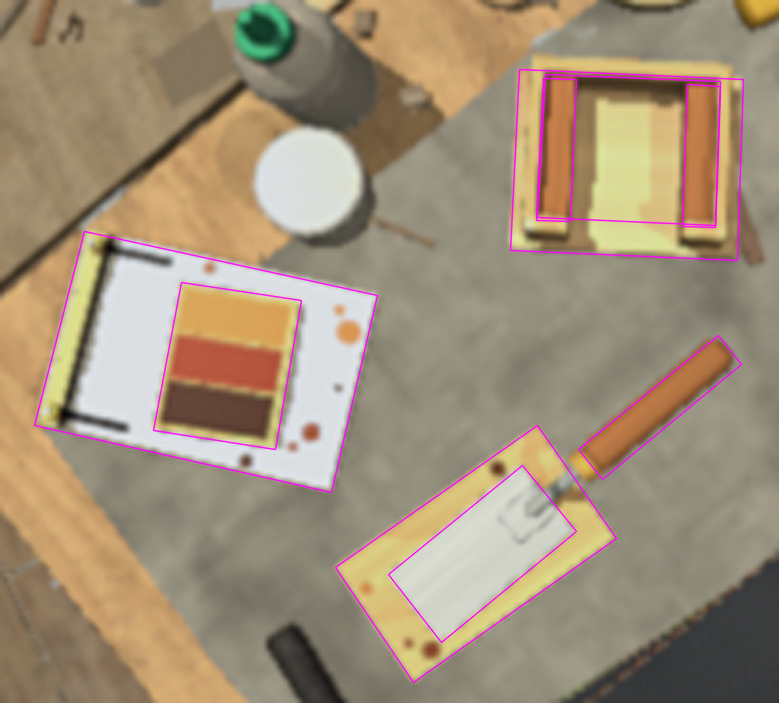

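View pics/ov_scene.png

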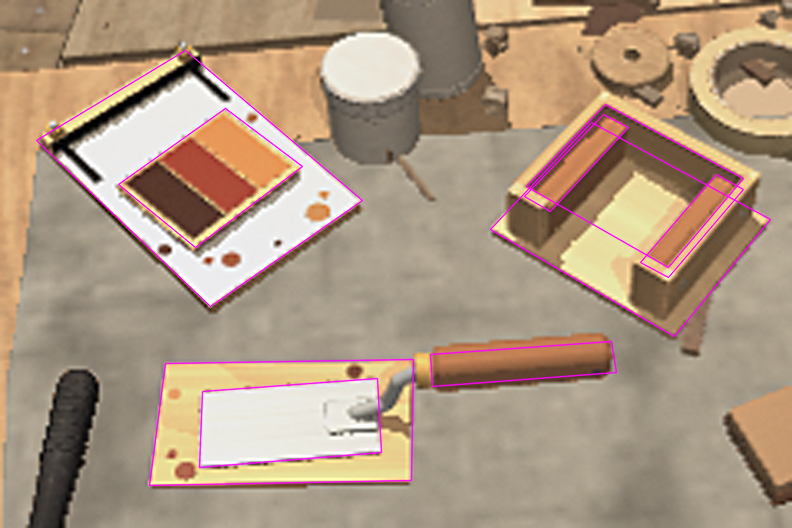

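```bash
cat >> h.py <<'E'
def yawof(q): 
    v=R.from_quat(q).apply([1,0,0]); return np.arctan2(v[1],v[0])
def plan(wps,g,pose=None,vmax=.060,wmax=.18,ori=None):
    """wps: list of (x,y,z,yaw[,pitch]) ; tool z down at pitch 0. pitch>0: tip down"""
    if pose is None:
        s=telemetry.observe(); p=np.array(s['ee_pos']);Rc=R.from_quat(s['eef_rot'])
    else: p,Rc=pose
    out=[]
    for w in wps:
        t=np.array(w[:3]); yaw=w[3]; pit=w[4] if len(w)>4 else 0
        Rt=R.from_euler('z',yaw)*R.from_euler('y',pit)*R.from_euler('x',np.pi)
        dr=(Rc.inv()*Rt).as_rotvec(); n=w[5] if len(w)>5 else int(max(np.ceil(np.linalg.norm(t-p)/vmax),np.ceil(np.linalg.norm(dr)/wmax),1))
        for i in range(n):
            sh=np.round(Rc.inv().apply((t-p)/(n-i)),4); rv=np.round((Rc.inv()*Rt).as_rotvec()/(n-i),3)
            out.append([*sh,*rv,g]); p=p+Rc.apply(sh); Rc=Rc*R.from_rotvec(rv)
    for i in range(0,len(out),5): print('[['+','.join('['+','.join('%g'%(v+0) for v in r)+']' for r in out[i:i+5])+']]')
    return p,Rc
E
python3 - <<'E'
from h import *
plan([(.46,.1,.2,2.45),(.493,-.270,.13,2.271)],0)
E
```

```text
[[[-0.0414,-0.0402,0.0035,0,0,0.027,0],[-0.0424,-0.0391,0.0035,0,0,0.027,0],[-0.0435,-0.0379,0.0035,0,0,0.028,0],[-0.0445,-0.0367,0.0035,0,0,0.027,0],[-0.0455,-0.0355,0.0035,0,0,0.028,0]]]
[[[-0.0465,-0.0342,0.0034,0,0,0.027,0],[-0.0473,-0.0329,0.0035,0,0,0.028,0],[-0.0483,-0.0315,0.0034,0,0,0.027,0],[-0.0491,-0.0302,0.0035,0,0,0.028,0],[-0.0373,-0.0377,0.01,0,0,0.026,0]]]
[[[-0.0383,-0.0367,0.01,0,0,0.025,0],[-0.0392,-0.0358,0.01,0,0,0.026,0],[-0.0402,-0.0347,0.01,0,0,0.025,0],[-0.041,-0.0337,0.01,0,0,0.026,0],[-0.0419,-0.0326,0.01,0,0,0.025,0]]]
[[[-0.0426,-0.0316,0.01,0,0,0.026,0]]]
```

Call:
apply_moves --targets '[[[-0.0414,-0.0402,0.0035,0,0,0.027,0],[-0.0424,-0.0391,0.0035,0,0,0.027,0],[-0.0435,-0.0379,0.0035,0,0,0.028,0],[-0.0445,-0.0367,0.0035,0,0,0.027,0],[-0.0455,-0.0355,0.0035,0,0,0.028,0]]]'

```text
time_s: 1.92
ee_pos: [0.3805, 0.3147, 0.214]
eef_rot: [0.287, 0.958, 0.0, 0.0]
wrist_force: [0.4, -1.0, -0.2]
opening: 0.0855
```

Call:
apply_moves --targets '[[[-0.0465,-0.0342,0.0034,0,0,0.027,0],[-0.0473,-0.0329,0.0035,0,0,0.028,0],[-0.0483,-0.0315,0.0034,0,0,0.027,0],[-0.0491,-0.0302,0.0035,0,0,0.028,0],[-0.0373,-0.0377,0.01,0,0,0.026,0]]]'

```text
time_s: 2.55
ee_pos: [0.4667, 0.0453, 0.1905]
eef_rot: [0.352, 0.936, 0.001, 0.002]
wrist_force: [0.0, -0.9, -0.4]
opening: 0.0853
```

Call:
apply_moves --targets '[[[-0.0383,-0.0367,0.01,0,0,0.025,0],[-0.0392,-0.0358,0.01,0,0,0.026,0],[-0.0402,-0.0347,0.01,0,0,0.025,0],[-0.041,-0.0337,0.01,0,0,0.026,0],[-0.0419,-0.0326,0.01,0,0,0.025,0]]]'

```text
time_s: 3.18
ee_pos: [0.4887, -0.2189, 0.1399]
eef_rot: [0.41, 0.912, 0.0, 0.0]
wrist_force: [0.1, 0.3, -0.0]
opening: 0.0852
```

Run:
```python
from h import *
plan([(.493,-.270,.09,2.271),(.493,-.270,.034,2.271,0,2)],0)
```

```text
[[[-0.0205,-0.0153,0.0249,0,0,0.013,0],[-0.0208,-0.0151,0.025,0.001,0.001,0.012,0],[0,0,0.028,0,0,0,0],[0,0,0.028,0,0,0,0]]]
```

Call:
apply_moves --targets '[[[-0.0205,-0.0153,0.0249,0,0,0.013,0],[-0.0208,-0.0151,0.025,0,0,0.012,0],[0,0,0.028,0,0,0,0],[0,0,0.028,0,0,0,0],[0,0,0,0,0,0,0]]]'

```text
time_s: 3.8
ee_pos: [0.4914, -0.2676, 0.0325]
eef_rot: [0.421, 0.907, 0.0, -0.002]
wrist_force: [0.5, -0.7, 0.3]
opening: 0.0853
```

Run:
```python
from h import *
s=telemetry.observe(); print(s['ee_pos'],yawof(s['eef_rot']))
t=grab('top','t1.png');d=grab('scene','s1.png')['frame'][130:330,150:400,::-1]
cv2.imwrite('pics/s1z.png',cv2.resize(d,None,fx=3,fy=3,interpolation=cv2.INTER_CUBIC))
```

```text
[ 0.49136692 -0.26757221  0.03245744] 2.27164242089603
```

View pics/s1z.png

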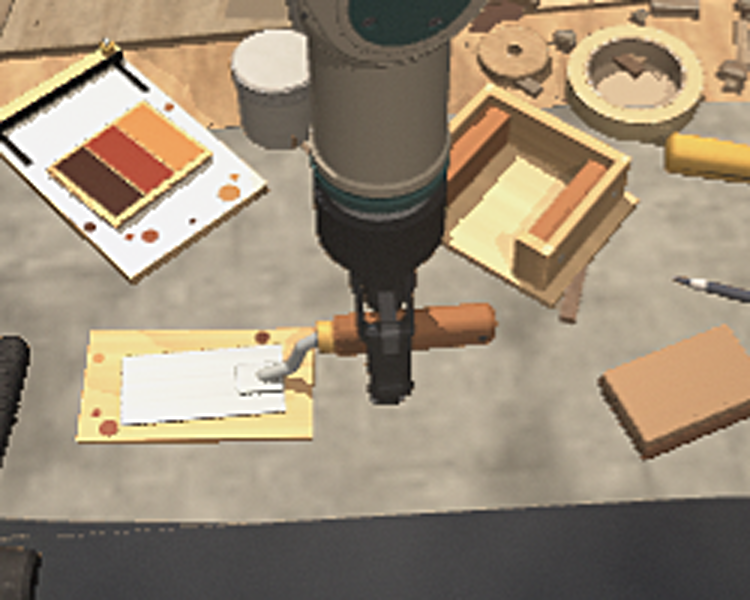

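Fingers straddle the handle at zoom px (390,330), about a third of the way along. Closing.

Call:
apply_moves --targets '[[[0,0,0,0,0,0,0.6],[0,0,0,0,0,0,0.8],[0,0,0,0,0,0,1],[0,0,0,0,0,0,1],[0,0,0,0,0,0,1]]]' --force 90

```text
time_s: 4.53
ee_pos: [0.4929, -0.2684, 0.0345]
eef_rot: [0.421, 0.907, -0.0, 0.0]
wrist_force: [-0.1, 0.3, 4.2]
opening: 0.0211
```

Call:
apply_moves --targets '[[[0,0,0,0,0,0,1],[0,0,0,0,0,0,1]]]'

```text
time_s: 4.78
ee_pos: [0.4929, -0.2685, 0.0344]
eef_rot: [0.421, 0.907, -0.0, 0.0]
wrist_force: [0.8, 0.7, 6.1]
opening: 0.0206
```

Call:
apply_moves --targets '[[[0,0,-0.01,0,0,0,1],[0,0,-0.02,0,0,0,1],[0,0,-0.04,0,0,0,1],[0,0,-0.03,0,0,0,1],[0,0,0,0,0,0,1]]]'

```text
time_s: 5.4
ee_pos: [0.4941, -0.269, 0.1363]
eef_rot: [0.421, 0.907, -0.0, 0.002]
wrist_force: [0.1, -0.0, -2.5]
opening: 0.0209
```

Run:
```python
from h import *
s=telemetry.observe(); print(s['ee_pos'],yawof(s['eef_rot']),s['wrist_force'],s['torque'])
D={}
for c,(x0,y0,w,hh) in dict(top=(180,200,180,130),scene=(150,130,250,190)).items():
    d=grab(c); D[c]=d
    p=np.array(s['ee_pos']);q=R.from_quat(s['eef_rot'])
    # local tool frame: trowel pts (x+64, y, z) ; tool x=trowel x; underside at tool z=+26.4 ; y flips
    def T(P): P=np.array(P)/1e3; return p+q.apply(np.c_[P[:,0]+.064,-P[:,1],.0264-P[:,2]])
    im=d['frame'][y0:y0+hh,x0:x0+w,::-1]; im=cv2.resize(im,None,fx=3,fy=3,interpolation=cv2.INTER_CUBIC)
    for pts in ([(0,-26,2),(105,-26,2),(105,26,2),(0,26,2)],[(-138,-11,45),(-32,-11,45),(-32,11,45),(-138,11,45)]):
        uv=(proj(d,T(pts))-[x0,y0]+.5)*3-.5
        cv2.polylines(im,[np.round(uv).astype(int)],True,(255,0,255),1,cv2.LINE_AA)
    cv2.imwrite('pics/l_%s.png'%c,im)
```

```text
[ 0.4940833  -0.26899516  0.1363348 ] 2.271709499629089 [ 0.12137616 -0.01514798 -2.52089995] [-0.13979039 -0.10857365  0.00652404]
```

View pics/l_top.png

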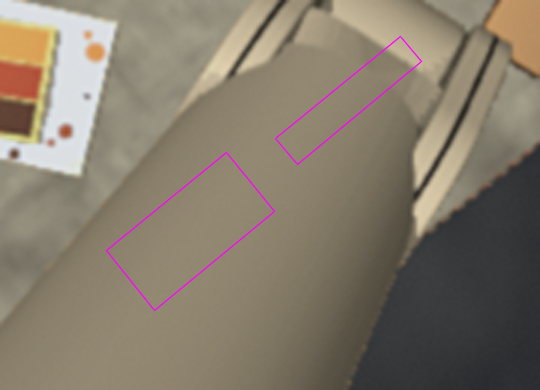

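View pics/l_scene.png

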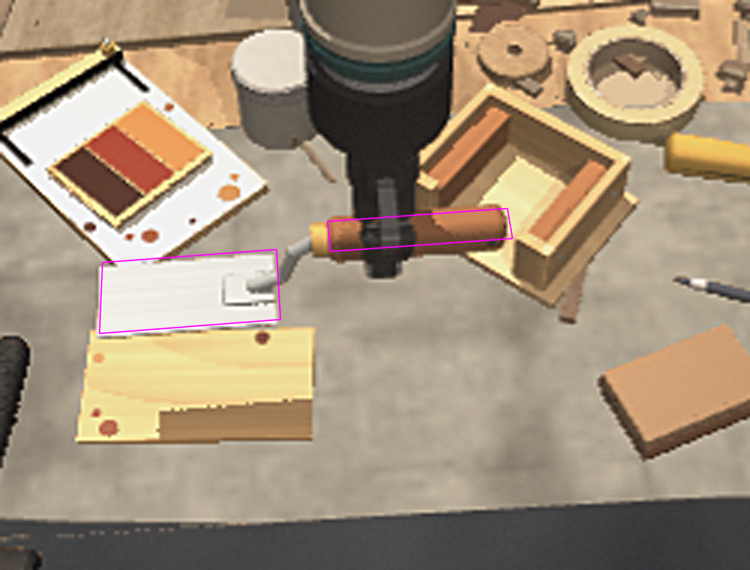

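Run:
```python
from h import *
o=plan([(.484,-.2423,.1,1.373)],1)
plan([(.484,-.2423,.060,1.373,.015),(.484,-.2423,.046,1.373,.015,2)],1,pose=o)
```

```text
[[[0.005,0.002,0.0068,0,0,0.18,1],[0.0052,0.0011,0.0067,0,0,0.18,1],[0.0054,0.0002,0.0068,0,0,0.18,1],[0.0053,-0.0008,0.0067,0,0,0.179,1],[0.0051,-0.0017,0.0068,-0.001,0,0.18,1]]]
[[[0,-0.0001,0.04,0,-0.015,0,1],[0.0001,0,0.007,0,0,0,1],[0.0001,0,0.007,0,0,0,1]]]
```

Call:
apply_moves --targets '[[[0.005,0.002,0.0068,0,0,0.18,1],[0.0052,0.0011,0.0067,0,0,0.18,1],[0.0054,0.0002,0.0068,0,0,0.18,1],[0.0053,-0.0008,0.0067,0,0,0.179,1],[0.0051,-0.0017,0.0068,0,0,0.18,1]]]'

```text
time_s: 6.12
ee_pos: [0.4831, -0.242, 0.0984]
eef_rot: [0.775, 0.631, -0.001, -0.001]
wrist_force: [-0.2, 0.8, -2.7]
opening: 0.0207
```

Call:
apply_moves --targets '[[[0,0,0.02,0,-0.015,0,1],[0,0,0.02,0,0,0,1],[0,0,0,0,0,0,1]]]'

```text
time_s: 6.5
ee_pos: [0.4823, -0.2419, 0.0578]
eef_rot: [0.774, 0.634, -0.007, 0.002]
wrist_force: [0.6, 0.9, -1.1]
opening: 0.0205
```

```bash
cat > look.py <<'E'
import sys
from h import *
tag=sys.argv[1]; x0,y0,w,hh=map(int,sys.argv[2:6]); k=float(sys.argv[6]); cam=sys.argv[7] if len(sys.argv)>7 else 'scene'
s=telemetry.observe(); q=R.from_quat(s['eef_rot']);p=np.array(s['ee_pos'])
xa=q.apply([1,0,0]); print(p.round(4),'yaw %.4f pitchdown %.4f'%(yawof(s['eef_rot']),-xa[2]),s['wrist_force'].round(1),s['torque'].round(2),s['time_s'],'roll',q.apply([0,1,0])[2].round(4))
d=grab(cam); im=cv2.resize(d['frame'][y0:y0+hh,x0:x0+w,::-1],None,fx=k,fy=k,interpolation=cv2.INTER_CUBIC)
def T(P): P=np.array(P)/1e3; return p+q.apply(np.c_[P[:,0]+.064,-P[:,1],.0264-P[:,2]])
print('tip',T([(105,0,0)])[0].round(4))
if len(sys.argv)<9:
  for pts in ([(0,-26,2),(105,-26,2),(105,26,2),(0,26,2)],):
    uv=(proj(d,T(pts))-[x0,y0]+.5)*k-.5
    cv2.polylines(im,[np.round(uv).astype(int)],True,(255,0,255),1,cv2.LINE_AA)
cv2.imwrite('pics/%s.png'%tag,im)
E
python3 look.py a1 130 120 200 150 4
```

```text
[ 0.4823 -0.2419  0.0578] yaw 1.3729 pitchdown 0.0138 [ 0.6  0.9 -1.1] [-0.1   0.03  0.02] 6.5 roll -0.0058
tip [ 0.5153 -0.0765  0.0291]
```

View pics/a1.png

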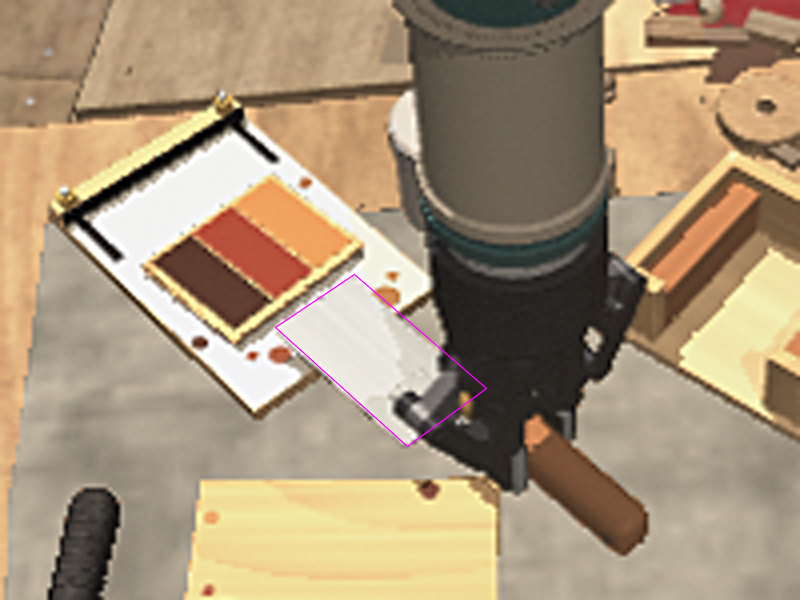

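Call:
apply_moves --targets '[[[0,0.0015,0.007,0,0,0,1],[0,0,0.006,0,0,0,1],[0,0,0,0,0,0,1]]]'

```text
time_s: 6.92
ee_pos: [0.4856, -0.2434, 0.047]
eef_rot: [0.774, 0.634, -0.006, 0.004]
wrist_force: [-0.7, 0.4, -1.8]
opening: 0.0208
```

Call:
apply_moves --targets '[[[0,0,0.002,0,0,0,1],[0,0,0,0,0,0,1]]]'

```text
time_s: 7.18
ee_pos: [0.4859, -0.2435, 0.0454]
eef_rot: [0.774, 0.634, -0.006, 0.005]
wrist_force: [0.7, 0.7, -1.6]
opening: 0.0204
```

Call:
apply_moves --targets '[[[0,0,0.001,0,0,0,1],[0,0,0,0,0,0,1]]]'

```text
time_s: 7.42
ee_pos: [0.4859, -0.2435, 0.0443]
eef_rot: [0.774, 0.634, -0.006, 0.005]
wrist_force: [-0.6, 0.2, -2.2]
opening: 0.0208
```

Call:
apply_moves --targets '[[[0,0,0.001,0,0,0,1],[0,0,0,0,0,0,1]]]'

```text
time_s: 7.68
ee_pos: [0.4858, -0.2435, 0.0432]
eef_rot: [0.774, 0.634, -0.006, 0.005]
wrist_force: [-0.1, 0.2, -1.8]
opening: 0.0208
```

Call:
apply_moves --targets '[[[0,0,0.001,0,0,0,1],[0,0,0,0,0,0,1]]]'

```text
time_s: 7.92
ee_pos: [0.4858, -0.2435, 0.0422]
eef_rot: [0.774, 0.634, -0.006, 0.005]
wrist_force: [0.7, 0.0, -1.1]
opening: 0.0207
```

Call:
apply_moves --targets '[[[0,0,0.001,0,0,0,1],[0,0,0,0,0,0,1]]]'

```text
time_s: 8.18
ee_pos: [0.4859, -0.2436, 0.0413]
eef_rot: [0.774, 0.634, -0.006, 0.005]
wrist_force: [-0.1, -1.1, -1.0]
opening: 0.0205
```

Call:
apply_moves --targets '[[[0,0,0.001,0,0,0,1],[0,0,0,0,0,0,1]]]'

```text
time_s: 8.43
ee_pos: [0.4859, -0.2438, 0.0405]
eef_rot: [0.774, 0.634, -0.006, 0.005]
wrist_force: [-1.0, -0.5, 1.9]
opening: 0.0207
```

```bash
python3 look.py a2 130 120 200 150 4
```

```text
[ 0.4859 -0.2438  0.0405] yaw 1.3725 pitchdown 0.0151 [-1.  -0.5  1.9] [0.09 0.04 0.01] 8.425 roll 0.0002
tip [ 0.5191 -0.0786  0.0115]
```

View pics/a2.png

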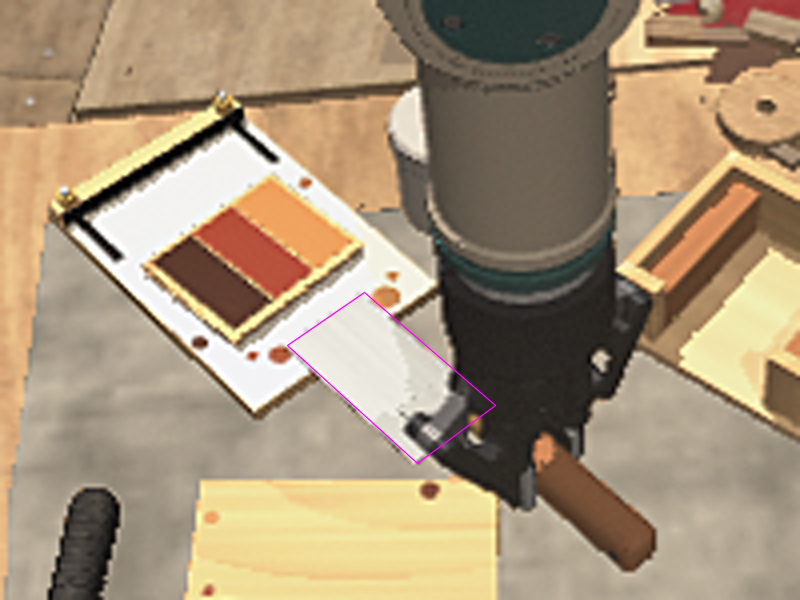

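Run:
```python
from h import *
import pickle
D=pickle.load(open('D.pkl','rb'))
def b(P): P=P-np.array([.5314,-.006,0]); return P[:,0]*.1965+P[:,1]*.9805, -P[:,0]*.9805+P[:,1]*.1965
uv=(np.array([(102,248),(58,410)])+.5)/3.8-.5+[120,130]; print(b(unproj(D['top'],uv,.022)))
uv=(np.array([(195,58),(55,140)])+.5)/3.3-.5+[130,130]; print(b(unproj(D['scene'],uv,.022)))
```

```text
(array([0.0773367 , 0.07866061]), array([-0.05309328,  0.04972758]))
(array([0.07483989, 0.07737631]), array([-0.05701284,  0.05610334]))
```

Call:
apply_moves --targets '[[[0.005,-0.001,-0.0001,0,0,0,1],[0.005,0,-0.0001,0,0,0,1],[0.005,0,0,0,0,0,1],[0.005,0,-0.0001,0,0,0,1],[0.005,0,-0.0001,0,0,0,1]]]'

```text
time_s: 9.1
ee_pos: [0.4898, -0.219, 0.0404]
eef_rot: [0.774, 0.634, -0.006, 0.005]
wrist_force: [-0.7, -3.3, 3.1]
opening: 0.0209
```

```bash
python3 look.py a3 130 120 200 150 4
```

```text
[ 0.4898 -0.219   0.0404] yaw 1.3727 pitchdown 0.0156 [-0.7 -3.3  3.1] [-0.31  0.05 -0.01] 9.1 roll 0.0003
tip [ 0.523  -0.0537  0.0114]
```

View pics/a3.png

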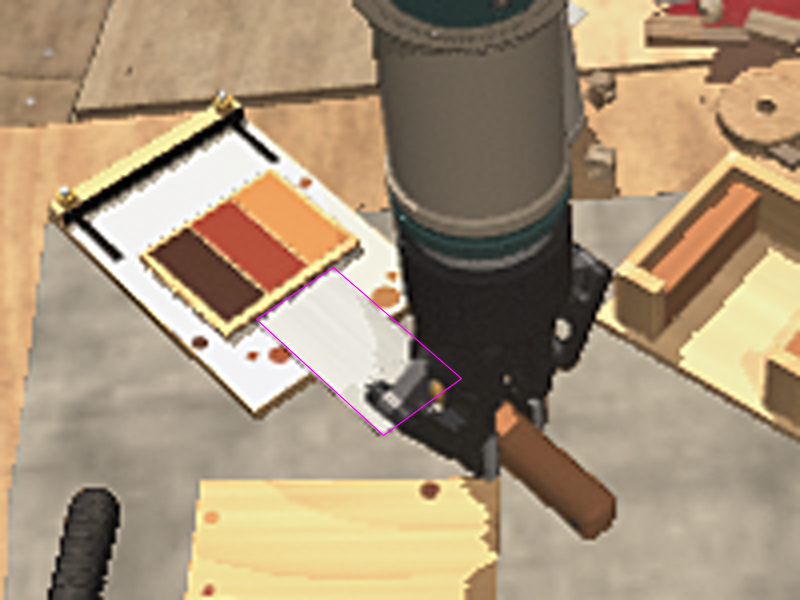

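Call:
apply_moves --targets '[[[0.005,0,-0.0001,0,0,0,1],[0.005,0,-0.0001,0,0,0,1],[0.005,0,0,0,0,0,1],[0.005,0,-0.0001,0,0,0,1],[0.005,0,-0.0001,0,0,0,1]]]'

```text
time_s: 9.78
ee_pos: [0.4948, -0.194, 0.0403]
eef_rot: [0.774, 0.634, -0.006, 0.005]
wrist_force: [-0.7, -3.6, 1.8]
opening: 0.0209
```

```bash
python3 look.py a4 130 120 200 150 4
```

```text
[ 0.4948 -0.194   0.0403] yaw 1.3728 pitchdown 0.0150 [-0.7 -3.6  1.8] [-0.31  0.05  0.01] 9.775 roll -0.0001
tip [ 0.5279 -0.0287  0.0114]
```

View pics/a4.png

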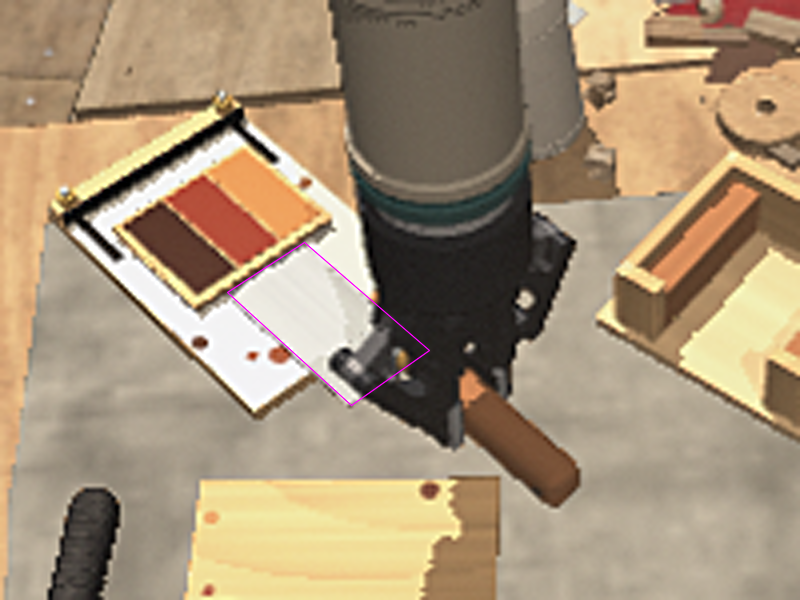

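Call:
apply_moves --targets '[[[0.005,0,-0.0001,0,0,0,1],[0.005,0,-0.0001,0,0,0,1],[0.004,0,0,0,0,0,1],[0.003,0,-0.0001,0,0,0,1],[0.002,0,-0.0001,0,0,0,1]]]'

```text
time_s: 10.45
ee_pos: [0.4984, -0.1755, 0.0404]
eef_rot: [0.773, 0.634, -0.006, 0.005]
wrist_force: [-0.9, -3.4, 1.9]
opening: 0.0208
```

Call:
apply_moves --targets '[[[0.002,0,0,0,0,0,1],[0.002,0,0,0,0,0,1],[0.002,0,0,0,0,0,1],[0.002,0,-0.0001,0,0,0,1]]]'

```text
time_s: 10.95
ee_pos: [0.4999, -0.1684, 0.0405]
eef_rot: [0.774, 0.633, -0.006, 0.005]
wrist_force: [-0.1, -3.0, 2.0]
opening: 0.0208
```

Call:
apply_moves --targets '[[[0.002,0,0,0,0,0,1],[0.002,0,0,0,0,0,1]]]'

```text
time_s: 11.2
ee_pos: [0.5009, -0.1637, 0.0404]
eef_rot: [0.773, 0.634, -0.006, 0.005]
wrist_force: [-1.7, -3.0, 1.4]
opening: 0.0211
```

```bash
python3 look.py a5 130 120 200 150 4
```

```text
[ 0.5009 -0.1637  0.0404] yaw 1.3729 pitchdown 0.0148 [-1.7 -3.   1.4] [-0.4   0.06  0.01] 11.2 roll 0.0
tip [0.5341 0.0016 0.0115]
```

View pics/a5.png

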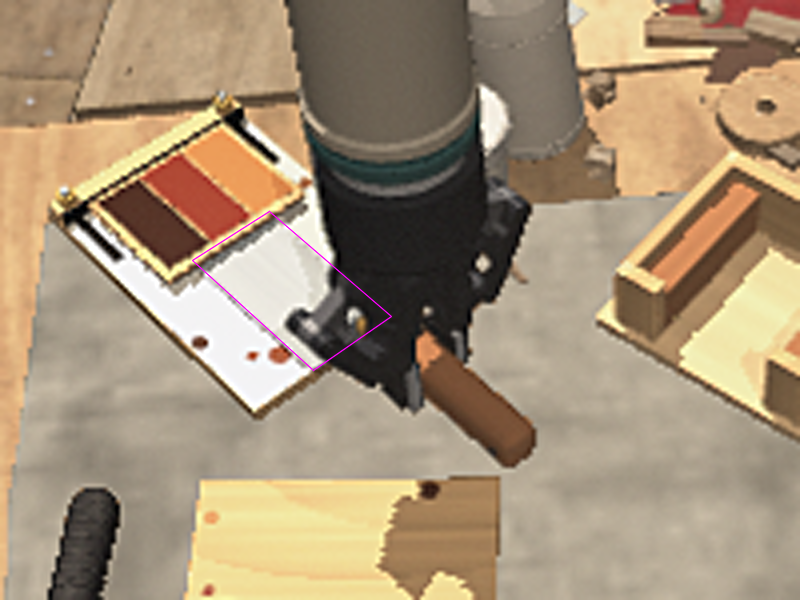

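Call:
apply_moves --targets '[[[0.003,0,0,0,0,0,1],[0.003,0,-0.0001,0,0,0,1],[0.003,0,0,0,0,0,1],[0.003,0,-0.0001,0,0,0,1]]]'

```text
time_s: 11.75
ee_pos: [0.5032, -0.152, 0.0404]
eef_rot: [0.774, 0.634, -0.006, 0.005]
wrist_force: [-0.5, -3.8, 2.5]
opening: 0.0208
```

Call:
apply_moves --targets '[[[0.003,0,0,0,0,0,1],[0.003,0,-0.0001,0,0,0,1],[0.003,0,0,0,0,0,1],[0.003,0,-0.0001,0,0,0,1]]]'

```text
time_s: 12.25
ee_pos: [0.5055, -0.1404, 0.0404]
eef_rot: [0.774, 0.634, -0.006, 0.005]
wrist_force: [-0.5, -4.1, 2.4]
opening: 0.0208
```

```bash
python3 look.py a6 130 120 200 150 4
```

```text
[ 0.5055 -0.1404  0.0404] yaw 1.3727 pitchdown 0.0152 [-0.5 -4.1  2.4] [-0.53  0.11 -0.05] 12.25 roll -0.0
tip [0.5387 0.0249 0.0115]
```

View pics/a6.png

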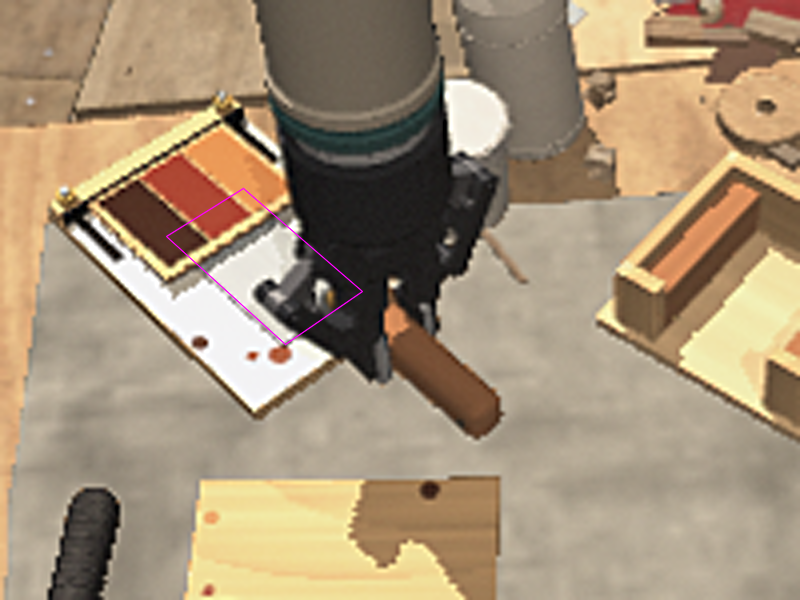

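Call:
apply_moves --targets '[[[0.003,0,0,0,0,0,1],[0.003,0,-0.0001,0,0,0,1],[0.003,0,0,0,0,0,1],[0.003,0,-0.0001,0,0,0,1],[0.003,0,0,0,0,0,1]]]'

```text
time_s: 12.92
ee_pos: [0.5085, -0.1261, 0.0405]
eef_rot: [0.774, 0.634, -0.006, 0.005]
wrist_force: [-1.4, -6.3, 3.2]
opening: 0.0211
```

Call:
apply_moves --targets '[[[0.003,0,0,0,0,0,1],[0.003,0,-0.0001,0,0,0,1],[0.003,0,0,0,0,0,1],[0.003,0,-0.0001,0,0,0,1]]]'

```text
time_s: 13.42
ee_pos: [0.5106, -0.1157, 0.0407]
eef_rot: [0.774, 0.633, -0.006, 0.006]
wrist_force: [-0.9, -7.5, 4.2]
opening: 0.0209
```

Call:
apply_moves --targets '[[[0.002,0,0,0,0,0,1],[0.002,0,0,0,0,0,1],[0.002,0,-0.0001,0,0,0,1],[0.002,0,0,0,0,0,1]]]'

```text
time_s: 13.92
ee_pos: [0.5123, -0.1069, 0.0405]
eef_rot: [0.774, 0.633, -0.006, 0.005]
wrist_force: [-1.2, -7.4, 3.4]
opening: 0.0211
```

```bash
python3 look.py a7 130 120 200 150 4
```

```text
[ 0.5123 -0.1069  0.0405] yaw 1.3719 pitchdown 0.0161 [-1.2 -7.4  3.4] [-0.91  0.21 -0.04] 13.925 roll 0.0004
tip [0.5456 0.0583 0.0114]
```

View pics/a7.png

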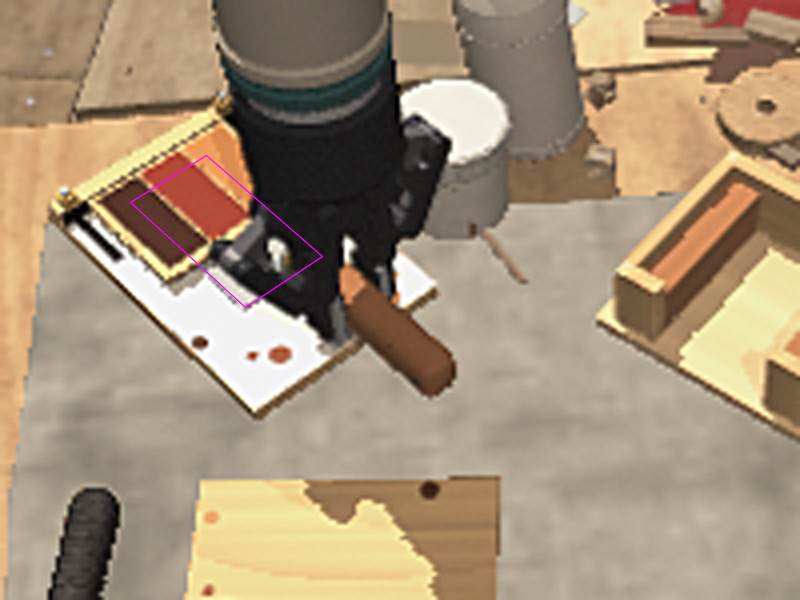

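Call:
apply_moves --targets '[[[0.0015,0,0,0,0,0,1],[0.0015,0,0,0,0,0,1],[0.001,0,0,0,0,0,1],[0.001,0,-0.0001,0,0,0,1]]]'

```text
time_s: 14.48
ee_pos: [0.5133, -0.1021, 0.0405]
eef_rot: [0.774, 0.633, -0.006, 0.005]
wrist_force: [-0.8, -6.7, 3.2]
opening: 0.0209
```

Call:
apply_moves --targets '[[[0.001,0,0,0,0,0,1],[0.001,0,0,0,0,0,1]]]'

```text
time_s: 14.72
ee_pos: [0.5136, -0.1, 0.0405]
eef_rot: [0.774, 0.633, -0.006, 0.005]
wrist_force: [-1.0, -6.7, 3.1]
opening: 0.0203
```

Call:
apply_moves --targets '[[[0.001,0,0,0,0,0,1],[0.001,0,0,0,0,0,1]]]'

```text
time_s: 14.98
ee_pos: [0.514, -0.0984, 0.0405]
eef_rot: [0.774, 0.633, -0.006, 0.005]
wrist_force: [-1.9, -8.3, 4.5]
opening: 0.0207
```

Call:
apply_moves --targets '[[[0.001,0,0,0,0,0,1]]]'

```text
time_s: 15.1
ee_pos: [0.5139, -0.0983, 0.0405]
eef_rot: [0.774, 0.633, -0.007, 0.006]
wrist_force: [-3.0, -9.5, 5.0]
opening: 0.0209
```

Call:
apply_moves --targets '[[[0.001,0,0,0,0,0,1]]]'

```text
time_s: 15.22
ee_pos: [0.5139, -0.0983, 0.0406]
eef_rot: [0.774, 0.633, -0.007, 0.006]
wrist_force: [-2.8, -12.4, 5.1]
opening: 0.0207
```

Call:
apply_moves --targets '[[[0.001,0,0,0,0,0,1]]]'

```text
time_s: 15.35
ee_pos: [0.5139, -0.0982, 0.0407]
eef_rot: [0.774, 0.633, -0.007, 0.007]
wrist_force: [-3.9, -12.6, 7.0]
opening: 0.0211
```

Call:
apply_moves --targets '[[[-0.0015,0,0,0,0,0,1],[-0.0015,0,0,0,0,0,1],[-0.0015,0,-0.0003,0,0,0,1],[-0.0015,0,-0.0005,0,0,0,1]]]'

```text
time_s: 15.85
ee_pos: [0.5138, -0.0984, 0.0409]
eef_rot: [0.773, 0.634, -0.005, 0.004]
wrist_force: [0.8, 1.0, -1.8]
opening: 0.0206
```

Call:
apply_moves --targets '[[[-0.0005,0,-0.001,0,0.005,0,1],[0,0,-0.001,0,0.005,0,1],[0,0,-0.002,0,0.005,0,1],[0,0,-0.003,0,0,0,1],[0,0,-0.002,0,0,0,1]]]'

```text
time_s: 16.48
ee_pos: [0.5135, -0.1006, 0.0504]
eef_rot: [0.774, 0.634, 0.0, 0.0]
wrist_force: [-0.3, 0.0, -2.5]
opening: 0.0207
```

```bash
python3 look.py a8 130 120 200 150 4 scene
```

```text
[ 0.5135 -0.1006  0.0504] yaw 1.3729 pitchdown -0.0001 [-0.3  0.  -2.5] [-0.24  0.01 -0.01] 16.475 roll 0.0001
tip [0.5468 0.0651 0.0241]
```

View pics/a8.png

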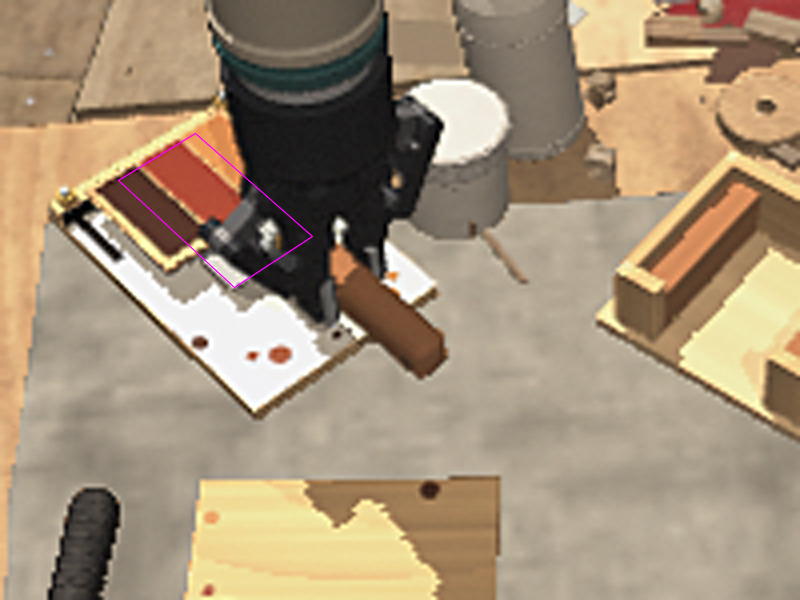

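Call:
apply_moves --targets '[[[-0.001,0,-0.004,0,0.003,0,1],[-0.001,0,-0.007,0,0.003,0,1],[-0.002,0,-0.01,0,0.002,0,1],[-0.003,0,-0.012,0,0.002,0,1],[-0.004,0,-0.012,0,0,0,1]]]'

```text
time_s: 17.15
ee_pos: [0.5113, -0.1121, 0.0962]
eef_rot: [0.774, 0.634, 0.004, -0.003]
wrist_force: [-0.0, 0.3, -3.2]
opening: 0.0206
```

Call:
apply_moves --targets '[[[-0.005,0,-0.012,0,0,0,1],[-0.006,0,-0.01,0,0,0,1],[-0.006,0,-0.007,0,0,0,1],[-0.006,0,-0.004,0,0,0,1],[-0.006,0,-0.002,0,0,0,1]]]'

```text
time_s: 17.77
ee_pos: [0.5053, -0.1409, 0.1299]
eef_rot: [0.774, 0.634, 0.004, -0.003]
wrist_force: [-0.3, 0.1, -2.8]
opening: 0.0209
```

```bash
python3 look.py a9 130 120 200 150 4 scene; python3 look.py a9t 120 130 205 150 3.8 top
```

```text
[ 0.5053 -0.1409  0.1299] yaw 1.3727 pitchdown -0.0100 [-0.3  0.1 -2.8] [-0.33  0.06  0.02] 17.775 roll -0.0002
tip [0.5386 0.025  0.1052]
[ 0.5052 -0.1421  0.1301] yaw 1.3715 pitchdown -0.0091 [-0.4  0.5 -3.2] [-0.34  0.   -0.01] 17.825 roll 0.0002
tip [0.5387 0.0238 0.1052]
```

View pics/a9.png

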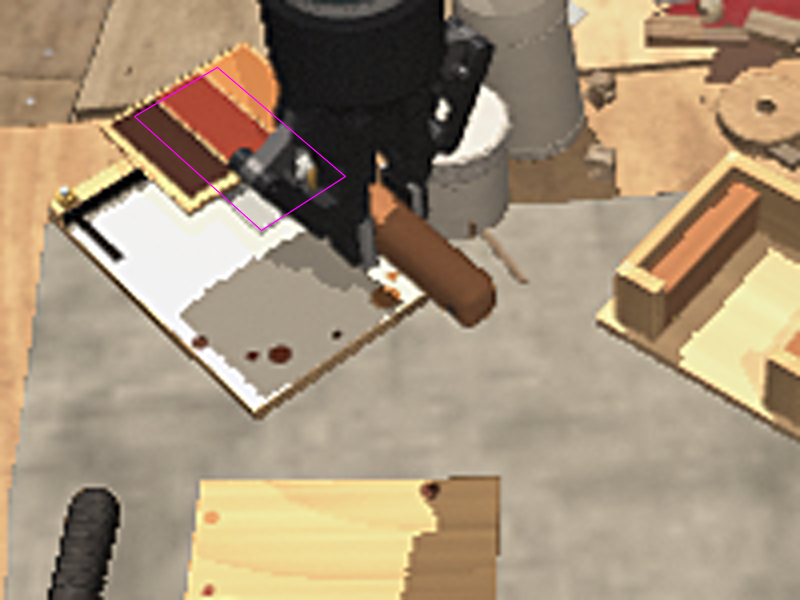

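View pics/a9t.png

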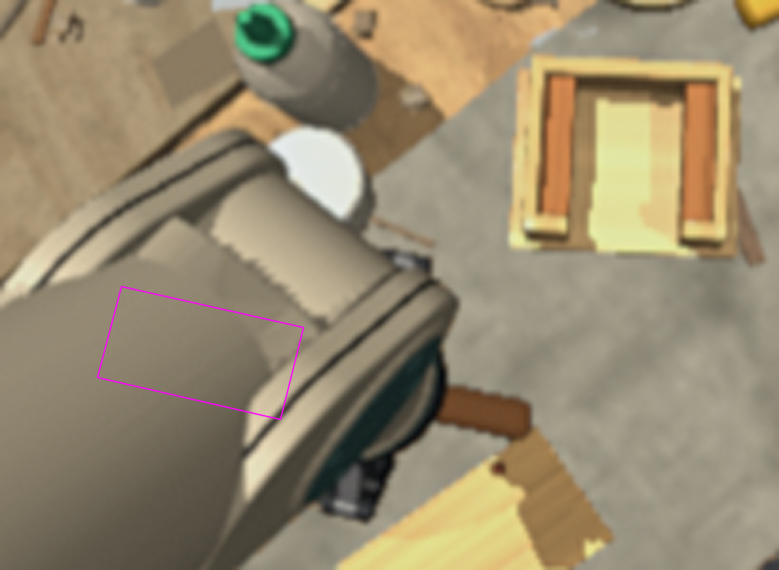

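Run:
```python
from h import *
d=grab('scene'); s=telemetry.observe();p=np.array(s['ee_pos']);q=R.from_quat(s['eef_rot'])
uv=(np.array([(103,122),(192,212),(240,44),(238,183)])+.5)/4-.5+[130,120]
P=unproj(d,uv,.1158); L=q.inv().apply(P-p); L[:,0]-=.064; L[:,1]*=-1; print((L*1e3).round(1))
```

```text
[[104.2  43.7  15.6]
 [ 24.6  47.5  14.8]
 [102.4 -40.3  15.5]
 [ 24.7  19.9  14.8]]
```

```bash
cat >> h.py <<'E'
def splan(w,n,g,pose=None,ramp=3):
    """one segment with trapezoid speed profile, n rows"""
    if pose is None:
        s=telemetry.observe(); p=np.array(s['ee_pos']);Rc=R.from_quat(s['eef_rot'])
    else: p,Rc=pose
    t=np.array(w[:3]);Rt=R.from_euler('z',w[3])*R.from_euler('y',w[4])*R.from_euler('x',np.pi)
    k=np.minimum(np.minimum(np.arange(1,n+1),np.arange(n,0,-1)),ramp).astype(float); out=[]
    for i in range(n):
        f=k[i]/k[i:].sum()
        sh=np.round(Rc.inv().apply((t-p)*f),4); rv=np.round((Rc.inv()*Rt).as_rotvec()*f,3)
        out.append([*sh,*rv,g]); p=p+Rc.apply(sh); Rc=Rc*R.from_rotvec(rv)
    for i in range(0,n,5): print('[['+','.join('['+','.join('%g'%(v+0) for v in r)+']' for r in out[i:i+5])+']]')
    return p,Rc
E
python3 - <<'E'
from h import *
o=splan((.484,-.245,.135,1.373,-.01),10,1)
splan((.531,-.2616,.135,-.026,-.01),20,1,o)
E
```

```text
[[[-0.0044,0,-0.0003,0,0,0,1],[-0.0088,0,-0.0005,0,0,0,1],[-0.0133,0,-0.0008,0,0,0,1],[-0.0133,0,-0.0008,0,0,0,1],[-0.0133,-0.0001,-0.0008,0,0,0,1]]]
[[[-0.0133,0,-0.0008,0,0,0,1],[-0.0133,-0.0001,-0.0008,0,0,0,1],[-0.0132,0,-0.0008,0,0,-0.001,1],[-0.0088,-0.0001,-0.0005,0,0,0,1],[-0.0045,0,-0.0003,0,0,0,1]]]
[[[-0.0001,0.0009,0,0,0,0.026,1],[-0.0002,0.0018,0,-0.001,0,0.052,1],[-0.0002,0.0028,0,-0.001,0,0.078,1],[0,0.0028,0,-0.001,0,0.078,1],[0.0003,0.0028,0,-0.001,0,0.078,1]]]
[[[0.0005,0.0027,0,-0.001,0,0.078,1],[0.0007,0.0027,0,-0.001,0,0.078,1],[0.0009,0.0026,0,-0.001,0,0.078,1],[0.0011,0.0025,0,-0.001,0,0.078,1],[0.0013,0.0025,0,-0.001,0,0.077,1]]]
[[[0.0015,0.0023,0,-0.001,0,0.078,1],[0.0016,0.0022,0,-0.001,0,0.077,1],[0.0018,0.0021,0,-0.001,0,0.078,1],[0.002,0.002,0.0001,0,0,0.077,1],[0.0021,0.0018,0,-0.001,0,0.078,1]]]
[[[0.0022,0.0016,0.0001,0,0,0.077,1],[0.0024,0.0014,0,-0.001,0,0.078,1],[0.0025,0.0013,0.0001,0,-0.001,0.077,1],[0.0017,0.0007,0,-0.001,0,0.052,1],[0.0008,0.0003,0,0,0,0.026,1]]]
```

Call:
apply_moves --targets '[[[-0.0044,0,-0.0003,0,0,0,1],[-0.0088,0,-0.0005,0,0,0,1],[-0.0133,0,-0.0008,0,0,0,1],[-0.0133,0,-0.0008,0,0,0,1],[-0.0133,0,-0.0008,0,0,0,1]]]'

```text
time_s: 18.55
ee_pos: [0.4947, -0.194, 0.1326]
eef_rot: [0.774, 0.633, 0.004, -0.003]
wrist_force: [-0.5, -0.2, -2.1]
opening: 0.0208
```

Call:
apply_moves --targets '[[[-0.0133,0,-0.0008,0,0,0,1],[-0.0133,0,-0.0008,0,0,0,1],[-0.0132,0,-0.0008,0,0,0,1],[-0.0088,0,-0.0005,0,0,0,1],[-0.0045,0,-0.0003,0,0,0,1]]]'

```text
time_s: 19.18
ee_pos: [0.4844, -0.2454, 0.1352]
eef_rot: [0.774, 0.634, 0.004, -0.003]
wrist_force: [-0.7, -0.6, -2.5]
opening: 0.0207
```

Call:
apply_moves --targets '[[[-0.0001,0.0009,0,0,0,0.026,1],[-0.0002,0.0018,0,-0.001,0,0.052,1],[-0.0002,0.0028,0,-0.001,0,0.078,1],[0,0.0028,0,-0.001,0,0.078,1],[0.0003,0.0028,0,-0.001,0,0.078,1]]]'

```text
time_s: 19.8
ee_pos: [0.4955, -0.2475, 0.135]
eef_rot: [0.863, 0.505, 0.005, -0.003]
wrist_force: [0.2, 0.1, -2.4]
opening: 0.0209
```

Call:
apply_moves --targets '[[[0.0005,0.0027,0,-0.001,0,0.078,1],[0.0007,0.0027,0,-0.001,0,0.078,1],[0.0009,0.0026,0,-0.001,0,0.078,1],[0.0011,0.0025,0,-0.001,0,0.078,1],[0.0013,0.0025,0,-0.001,0,0.077,1]]]'

```text
time_s: 20.42
ee_pos: [0.5085, -0.2517, 0.135]
eef_rot: [0.944, 0.329, 0.005, -0.002]
wrist_force: [0.6, -0.8, -2.7]
opening: 0.0209
```

Call:
apply_moves --targets '[[[0.0015,0.0023,0,-0.001,0,0.078,1],[0.0016,0.0022,0,-0.001,0,0.077,1],[0.0018,0.0021,0,-0.001,0,0.078,1],[0.002,0.002,0,0,0,0.077,1],[0.0021,0.0018,0,-0.001,0,0.078,1]]]'

```text
time_s: 21.05
ee_pos: [0.5215, -0.2562, 0.135]
eef_rot: [0.99, 0.14, 0.006, -0.001]
wrist_force: [-0.1, 1.3, -2.9]
opening: 0.0209
```

Call:
apply_moves --targets '[[[0.0022,0.0016,0,0,0,0.077,1],[0.0024,0.0014,0,-0.001,0,0.078,1],[0.0025,0.0013,0,0,-0.001,0.077,1],[0.0017,0.0007,0,-0.001,0,0.052,1],[0.0008,0.0003,0,0,0,0.026,1]]]'

```text
time_s: 21.68
ee_pos: [0.5318, -0.2599, 0.135]
eef_rot: [1.0, -0.013, 0.005, -0.001]
wrist_force: [-0.5, -0.0, -2.6]
opening: 0.0204
```

```bash
python3 look.py b1 200 90 230 170 3.4 scene; python3 look.py b1t 210 110 150 150 4 top
```

```text
[ 0.5318 -0.2599  0.135 ] yaw -0.0262 pitchdown -0.0099 [-0.5 -0.  -2.6] [-0.01  0.31  0.02] 21.675 roll -0.0012
tip [ 0.701  -0.2643  0.1103]
[ 0.5318 -0.2602  0.1351] yaw -0.0270 pitchdown -0.0100 [ 0.4 -0.6 -3.7] [-0.05  0.3  -0.02] 21.725 roll -0.0009
tip [ 0.701  -0.2648  0.1104]
```

View pics/b1.png

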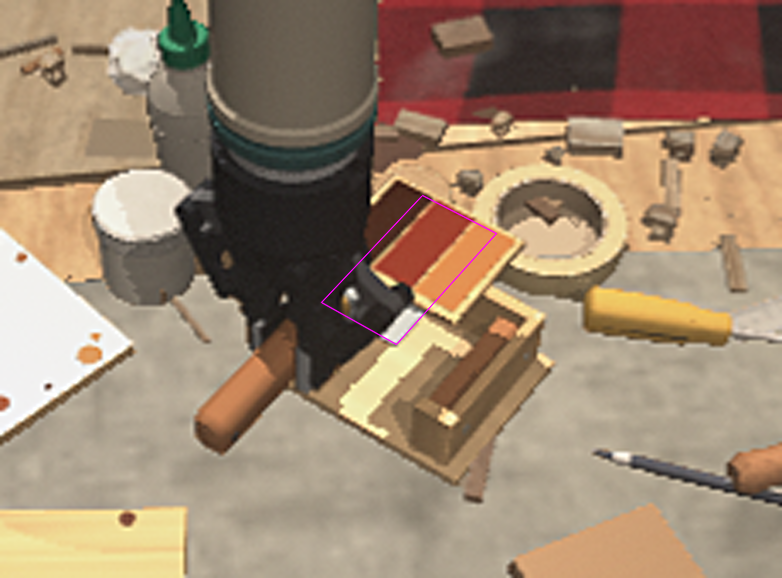

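View pics/b1t.png

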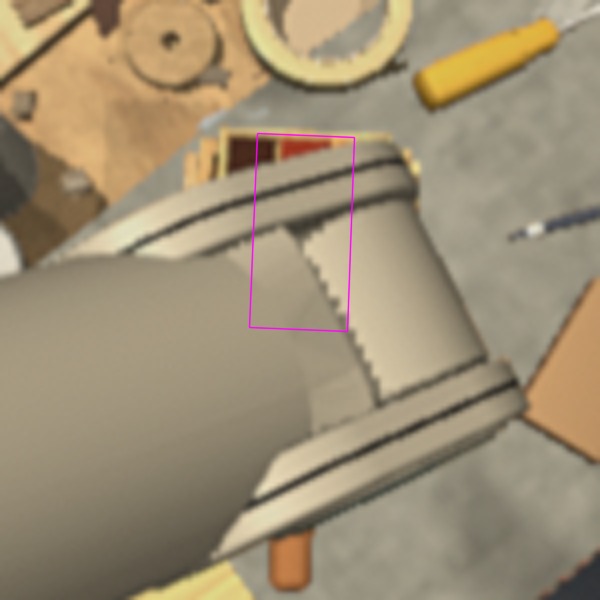

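Run:
```python
from h import *
d=grab('scene'); s=telemetry.observe();p=np.array(s['ee_pos']);q=R.from_quat(s['eef_rot'])
uv=(np.array([(523,240),(460,316),(403,179)])+.5)/3.4-.5+[200,90]
P=unproj(d,uv,.1208); L=q.inv().apply(P-p); L[:,0]-=.064; L[:,1]*=-1; print((L*1e3).round(1)); print(P.round(4))
d=grab('top')
uv=(np.array([(222,130)])+.5)/4-.5+[210,110]
P=unproj(d,uv,.1208); L=q.inv().apply(P-p); L[:,0]-=.064; L[:,1]*=-1; print((L*1e3).round(1)); print(P.round(4))
```

```text
[[102.9 -44.7  16.1]
 [ 31.9 -46.4  15.4]
 [102.7  39.3  16.2]]
[[ 0.6974 -0.3095  0.1208]
 [ 0.6264 -0.3095  0.1208]
 [ 0.6994 -0.2256  0.1208]]
[[103.8  44.7  16.2]]
[[ 0.7006 -0.2201  0.1208]]
```

Call:
apply_moves --targets '[[[0,0,0.004,0,0,0,1],[0,0,0.008,0,0,0,1],[0,0,0.01,0,-0.005,0,1],[0,0,0.01,0,-0.005,0,1],[0,0,0.01,0,0,0,1]]]'

```text
time_s: 22.5
ee_pos: [0.5319, -0.2611, 0.0924]
eef_rot: [1.0, -0.013, -0.0, -0.0]
wrist_force: [0.1, -0.2, -2.7]
opening: 0.0208
```

Call:
apply_moves --targets '[[[0,0,0.006,0,0,0,1],[0,0,0.004,0,0,0,1],[0,0,0.002,0,0,0,1],[0,0,0.002,0,0,0,1],[0,0,0,0,0,0,1]]]'

```text
time_s: 23.12
ee_pos: [0.5319, -0.2612, 0.0795]
eef_rot: [1.0, -0.013, 0.0, 0.0]
wrist_force: [-1.2, -0.5, -2.3]
opening: 0.0209
```

```bash
python3 look.py b2 200 90 230 170 3.4 scene; python3 look.py b2t 210 110 150 150 4 top
```

```text
[ 0.5319 -0.2612  0.0795] yaw -0.0264 pitchdown -0.0007 [-1.2 -0.5 -2.3] [ 0.01  0.29 -0.02] 23.125 roll 0.0
tip [ 0.7009 -0.2657  0.0532]
[ 0.532  -0.2613  0.0796] yaw -0.0263 pitchdown -0.0008 [ 0.9  0.5 -2.2] [0.04 0.22 0.  ] 23.175 roll 0.0001
tip [ 0.7009 -0.2657  0.0533]
```

View pics/b2.png

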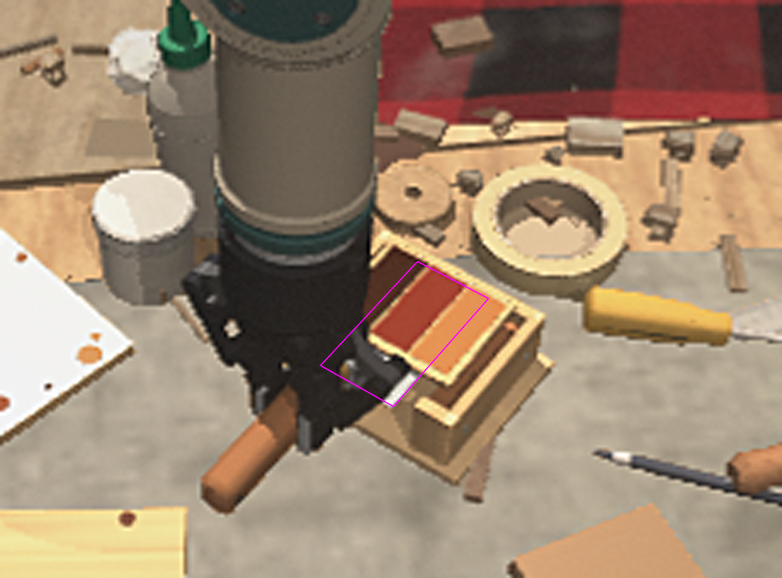

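View pics/b2t.png

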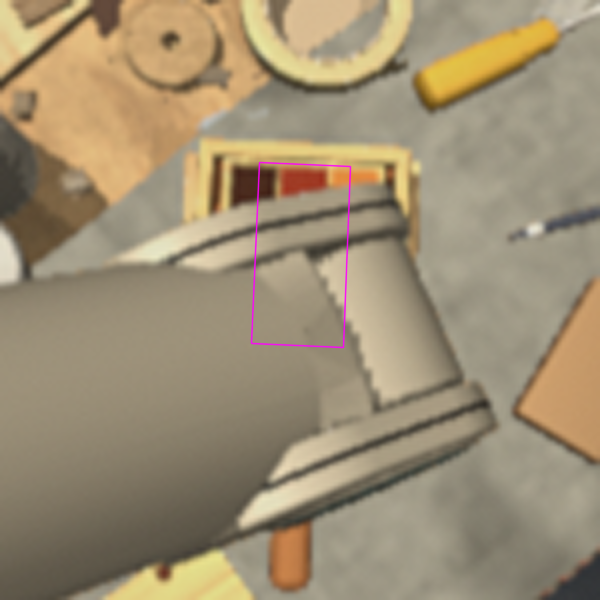

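```bash
python3 look.py b3 300 150 75 65 10 scene n; python3 look.py b3t 250 140 70 40 11 top n
```

```text
[ 0.532  -0.2613  0.0796] yaw -0.0263 pitchdown -0.0008 [-0.  -0.3 -2.4] [-0.01  0.3   0.01] 23.225 roll 0.0002
tip [ 0.7009 -0.2658  0.0534]
[ 0.532  -0.2613  0.0797] yaw -0.0263 pitchdown -0.0009 [-0.2  0.1 -2.2] [0.01 0.26 0.01] 23.275 roll 0.0002
tip [ 0.701  -0.2657  0.0534]
```

View pics/b3.png

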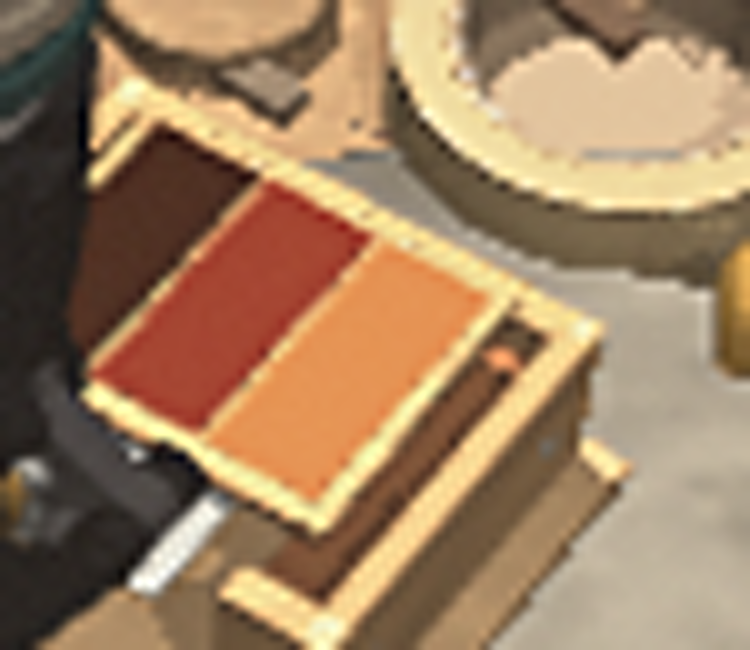

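View pics/b3t.png

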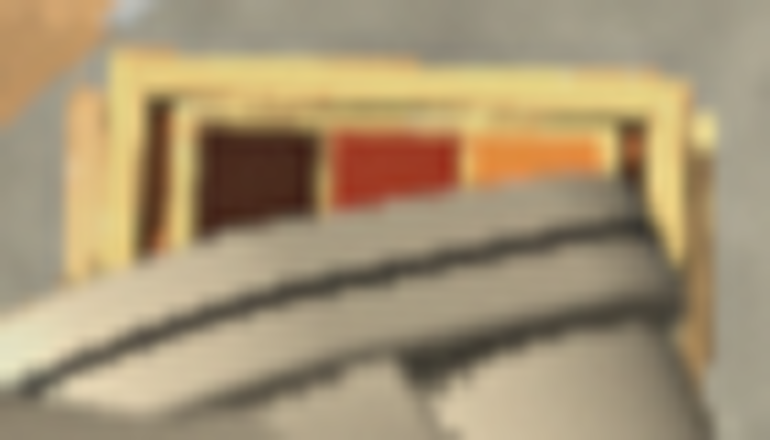

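Call:
apply_moves --targets '[[[-0.001,0,0.003,0,0,0,1],[0,0,0.003,0,0,0,1],[0,0,0.003,0,0,0,1],[0,0,0.002,0,0,0,1],[0,0,0.002,0,0,0,1]]]'

```text
time_s: 23.95
ee_pos: [0.531, -0.2613, 0.0664]
eef_rot: [1.0, -0.013, 0.0, 0.0]
wrist_force: [0.5, -0.7, -1.1]
opening: 0.0206
```

Call:
apply_moves --targets '[[[0,0,0.002,0,0,0,1],[0,0,0.002,0,0,0,1],[0,0,0.003,0,0,0,1],[0,0,0.004,0,0,0,1],[0,0,0.003,0,0,0,1]]]'

```text
time_s: 24.58
ee_pos: [0.5308, -0.2611, 0.0521]
eef_rot: [1.0, -0.013, 0.0, -0.0]
wrist_force: [-0.2, 0.8, -0.5]
opening: 0.0204
```

```bash
python3 look.py b4 300 150 75 65 10 scene n; python3 look.py b4t 250 140 70 40 11 top n
```

```text
[ 0.5308 -0.2611  0.0521] yaw -0.0263 pitchdown -0.0003 [-0.2  0.8 -0.5] [ 0.03  0.15 -0.03] 24.575 roll -0.0001
tip [ 0.6998 -0.2656  0.0258]
[ 0.5306 -0.261   0.0518] yaw -0.0263 pitchdown 0.0001 [ 0.2  0.3 -1.3] [-0.    0.09  0.01] 24.625 roll -0.0003
tip [ 0.6996 -0.2654  0.0254]
```

View pics/b4.png

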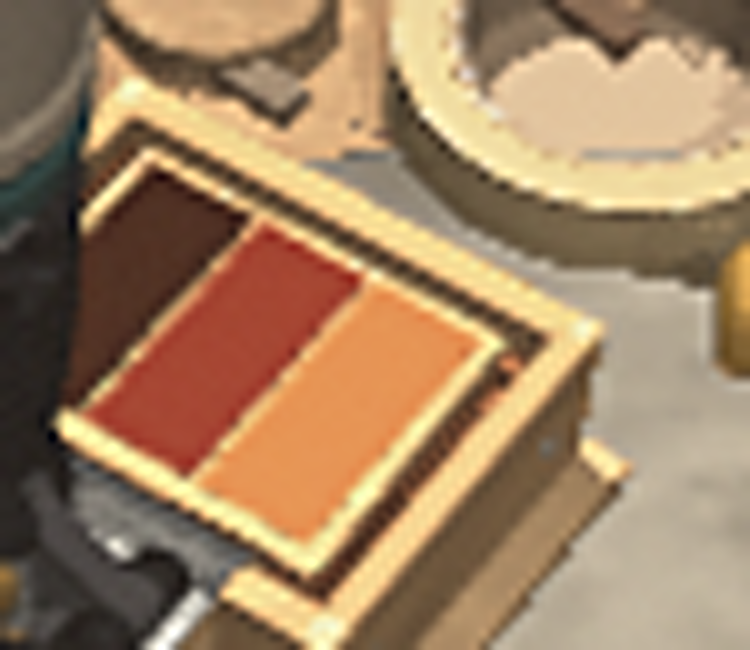

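View pics/b4t.png

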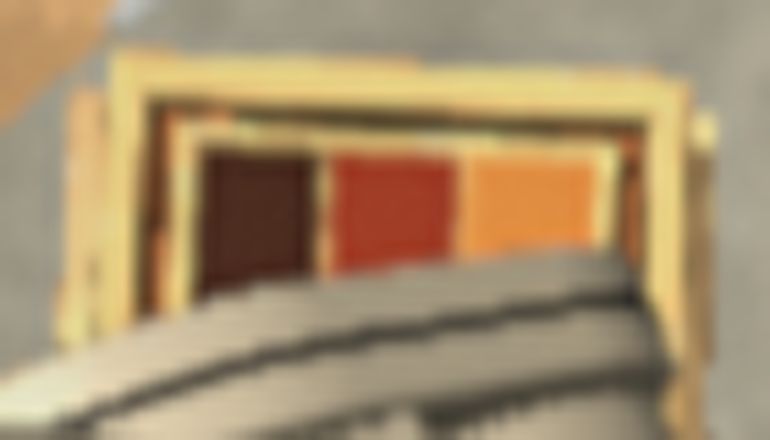

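Call:
apply_moves --targets '[[[-0.005,0,0,0,0,0,1],[-0.01,0,0,0,0,0,1],[-0.015,0,0,0,0,0,1],[-0.015,0,0,0,0,0,1],[-0.015,0,0,0,0,0,1]]]'

```text
time_s: 25.3
ee_pos: [0.4697, -0.2597, 0.0526]
eef_rot: [1.0, -0.013, 0.0, 0.0]
wrist_force: [0.3, -0.3, -1.4]
opening: 0.0206
```

Call:
apply_moves --targets '[[[-0.015,0,0,0,0,0,1],[-0.015,0,0,0,0,0,1],[-0.01,0,0,0,0,0,1],[-0.005,0,0,0,0,0,1],[0,0,0,0,0,0,1]]]'

```text
time_s: 25.92
ee_pos: [0.4259, -0.2586, 0.0525]
eef_rot: [1.0, -0.013, 0.0, 0.0]
wrist_force: [0.6, 0.5, -1.7]
opening: 0.021
```

```bash
python3 look.py b5 200 110 200 150 4 scene
```

```text
[ 0.4259 -0.2586  0.0525] yaw -0.0267 pitchdown -0.0008 [ 0.6  0.5 -1.7] [-0.04  0.11  0.03] 25.925 roll 0.0001
tip [ 0.5949 -0.2631  0.0262]
```

View pics/b5.png

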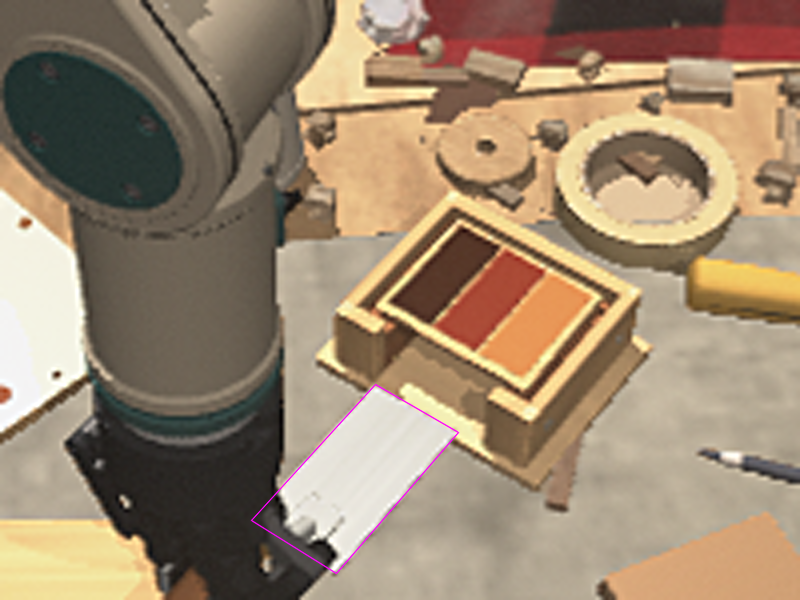

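Run:
```python
from h import *
o=splan((.415,-.258,.125,-.026,0),5,1,ramp=2)
o=splan((.4929,-.2685,.13,2.2716,0),15,1,o,ramp=2)
splan((.4929,-.2685,.044,2.2716,0),5,1,o,ramp=2)
```

```text
[[[-0.0014,0,-0.0091,0,0,0,1],[-0.0028,-0.0001,-0.0181,0,0,0,1],[-0.0028,-0.0001,-0.0182,0,0,0,1],[-0.0028,0,-0.0181,0,-0.001,0,1],[-0.0015,0,-0.0091,0,0,0,1]]]
[[[0.0028,0.0003,-0.0002,0,0,-0.082,1],[0.0055,0.0011,-0.0004,0,0,-0.164,1],[0.0053,0.0019,-0.0003,0,0,-0.164,1],[0.0049,0.0028,-0.0004,0,0,-0.164,1],[0.0044,0.0035,-0.0003,0,0,-0.164,1]]]
[[[0.0037,0.0042,-0.0004,0,0,-0.164,1],[0.003,0.0048,-0.0003,0,0,-0.164,1],[0.0022,0.0052,-0.0004,0,0,-0.164,1],[0.0013,0.0054,-0.0003,0,0,-0.164,1],[0.0004,0.0056,-0.0004,0,0,-0.164,1]]]
[[[-0.0005,0.0056,-0.0003,0,0,-0.164,1],[-0.0015,0.0054,-0.0004,0,0,-0.165,1],[-0.0023,0.0051,-0.0003,0,0,-0.164,1],[-0.0031,0.0047,-0.0004,0,0,-0.165,1],[-0.0019,0.002,-0.0002,0,0,-0.082,1]]]
[[[0,0,0.0108,0,0,0,1],[0,0,0.0215,0,0,0,1],[0,0,0.0215,0,0,0,1],[0,0,0.0215,0,0,0,1],[0,0,0.0107,0,0,0,1]]]
```

Call:
apply_moves --targets '[[[-0.0014,0,-0.0091,0,0,0,1],[-0.0028,0,-0.0181,0,0,0,1],[-0.0028,0,-0.0182,0,0,0,1],[-0.0028,0,-0.0181,0,0,0,1],[-0.0015,0,-0.0091,0,0,0,1]]]'

```text
time_s: 26.6
ee_pos: [0.4149, -0.2584, 0.1263]
eef_rot: [1.0, -0.013, 0.001, 0.0]
wrist_force: [0.4, 0.9, -1.7]
opening: 0.021
```

Call:
apply_moves --targets '[[[0.0028,0.0003,-0.0002,0,0,-0.082,1],[0.0055,0.0011,-0.0004,0,0,-0.164,1],[0.0053,0.0019,-0.0003,0,0,-0.164,1],[0.0049,0.0028,-0.0004,0,0,-0.164,1],[0.0044,0.0035,-0.0003,0,0,-0.164,1]]]'

```text
time_s: 27.22
ee_pos: [0.4398, -0.2614, 0.1267]
eef_rot: [0.936, 0.351, 0.0, 0.0]
wrist_force: [-0.1, -0.6, -0.9]
opening: 0.0208
```

Call:
apply_moves --targets '[[[0.0037,0.0042,-0.0004,0,0,-0.164,1],[0.003,0.0048,-0.0003,0,0,-0.164,1],[0.0022,0.0052,-0.0004,0,0,-0.164,1],[0.0013,0.0054,-0.0003,0,0,-0.164,1],[0.0004,0.0056,-0.0004,0,0,-0.164,1]]]'

```text
time_s: 27.85
ee_pos: [0.4675, -0.2653, 0.1285]
eef_rot: [0.719, 0.695, -0.0, 0.0]
wrist_force: [-0.2, 0.0, -1.7]
opening: 0.021
```

Call:
apply_moves --targets '[[[-0.0005,0.0056,-0.0003,0,0,-0.164,1],[-0.0015,0.0054,-0.0004,0,0,-0.165,1],[-0.0023,0.0051,-0.0003,0,0,-0.164,1],[-0.0031,0.0047,-0.0004,0,0,-0.165,1],[-0.0019,0.002,-0.0002,0,0,-0.082,1]]]'

```text
time_s: 28.48
ee_pos: [0.4927, -0.2689, 0.1301]
eef_rot: [0.42, 0.908, -0.0, 0.0]
wrist_force: [0.8, 0.7, -2.0]
opening: 0.0208
```

```bash
python3 look.py c1 150 130 250 190 3 scene
python3 - <<'E'
from h import *
splan((.4929,-.2685,.044,2.2716,0),5,1,ramp=2)
E
```

```text
[ 0.4927 -0.2689  0.1301] yaw 2.2748 pitchdown 0.0008 [ 0.8  0.7 -2. ] [-0.09 -0.08  0.02] 28.475 roll 0.0002
tip [ 0.3833 -0.1401  0.1036]
[[[0.0001,0,0.0108,0,0,0.001,1],[0.0001,0.0001,0.0215,0,0,0.001,1],[0.0002,0.0001,0.0215,0,0.001,0.001,1],[0.0001,0,0.0216,0,0,0.001,1],[0.0001,0,0.0108,0,0,0.001,1]]]
```

View pics/c1.png

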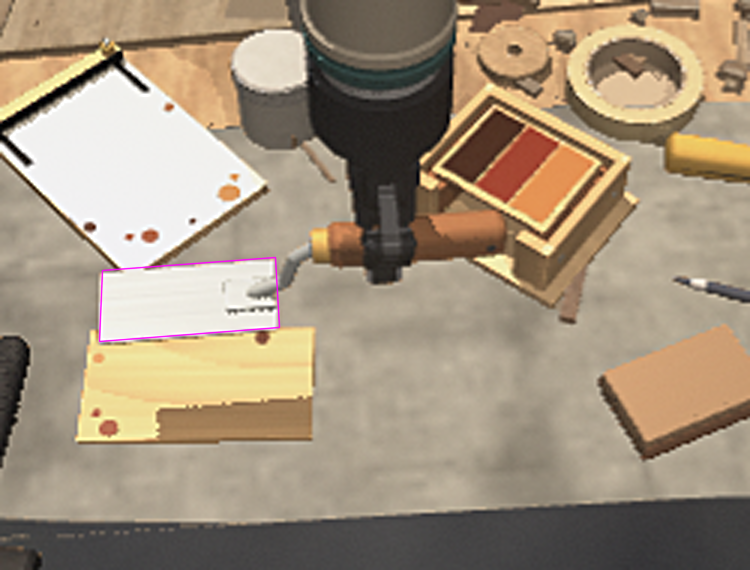

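Call:
apply_moves --targets '[[[0,0,0.0108,0,0,0.001,1],[0,0,0.0215,0,0,0.001,1],[0,0,0.0215,0,0,0.001,1],[0,0,0.0215,0,0,0,1],[0,0,0.0105,0,0,0,1]]]'

```text
time_s: 29.15
ee_pos: [0.4914, -0.2681, 0.0425]
eef_rot: [0.423, 0.906, -0.0, -0.001]
wrist_force: [-0.0, -0.5, -2.1]
opening: 0.0209
```

Call:
apply_moves --targets '[[[0,0,0.004,0,0,0,1],[0,0,0.002,0,0,0,1],[0,0,0.001,0,0,0,1],[0,0,0.001,0,0,0,1],[0,0,0,0,0,0,1]]]'

```text
time_s: 29.78
ee_pos: [0.4926, -0.2687, 0.0365]
eef_rot: [0.423, 0.906, 0.0, 0.0]
wrist_force: [-0.3, 0.1, -1.3]
opening: 0.0207
```

Call:
apply_moves --targets '[[[0,0,0.001,0,0,0,1],[0,0,0.0005,0,0,0,1],[0,0,0,0,0,0,1]]]'

```text
time_s: 30.15
ee_pos: [0.4926, -0.2687, 0.0348]
eef_rot: [0.423, 0.906, 0.0, 0.0]
wrist_force: [-0.6, -0.1, -0.3]
opening: 0.0208
```

Call:
apply_moves --targets '[[[0,0,0.0007,0,0,0,1],[0,0,0,0,0,0,1]]]'

```text
time_s: 30.4
ee_pos: [0.4927, -0.2688, 0.0345]
eef_rot: [0.423, 0.906, 0.0, 0.0]
wrist_force: [-0.5, 0.6, 4.3]
opening: 0.0209
```

Call:
apply_moves --targets '[[[0,0,-0.0002,0,0,0,0.7],[0,0,0,0,0,0,0.5],[0,0,0,0,0,0,0.2],[0,0,0,0,0,0,0],[0,0,0,0,0,0,0]]]'

```text
time_s: 31.02
ee_pos: [0.4925, -0.2686, 0.0342]
eef_rot: [0.423, 0.906, 0.0, 0.0]
wrist_force: [0.3, 0.9, 0.5]
opening: 0.0855
```

Call:
apply_moves --targets '[[[0,0,0,0,0,0,0],[0,0,-0.01,0,0,0,0],[0,0,-0.02,0,0,0,0],[0,0,-0.03,0,0,0,0],[0,0,-0.04,0,0,0,0]]]'

```text
time_s: 31.65
ee_pos: [0.492, -0.2683, 0.1353]
eef_rot: [0.423, 0.906, 0.0, -0.0]
wrist_force: [0.1, 0.6, 0.5]
opening: 0.0855
```

Call:
apply_moves --targets '[[[0.01,-0.01,-0.04,0,0,0,0],[0.02,0.01,-0.04,0,0,0,0],[0.03,0.01,-0.02,0,0,0,0],[0.05,0.01,0,0,0,0,0],[0.05,0,0,0,0,0,0]]]'

```text
time_s: 32.28
ee_pos: [0.4047, -0.1316, 0.2351]
eef_rot: [0.422, 0.906, 0.001, 0.001]
wrist_force: [0.3, 0.4, 0.3]
opening: 0.0853
```

Call:
apply_moves --targets '[[[0.05,0,0,0,0,0,0],[0.05,0,0,0,0,0,0],[0.05,0,0,0,0,0,0],[0.05,0,0,0,0,0,0],[0,0,0,0,0,0,0]]]'

```text
time_s: 32.9
ee_pos: [0.2739, 0.0216, 0.2345]
eef_rot: [0.42, 0.907, 0.0, -0.0]
wrist_force: [0.5, -0.2, 0.3]
opening: 0.0852
```

```bash
python3 look.py d1 130 130 240 160 3.3 scene n; python3 look.py d1t 120 130 205 185 3.3 top n
```

```text
[0.2739 0.0216 0.2345] yaw 2.2744 pitchdown -0.0004 [ 0.5 -0.2  0.3] [-0.02 -0.04 -0.03] 32.9 roll 0.0004
tip [0.1646 0.1505 0.2082]
[0.2759 0.0208 0.2347] yaw 2.2722 pitchdown 0.0011 [ 0.4 -0.1  0. ] [ 0.05 -0.1  -0.05] 32.95 roll 0.0018
tip [0.1669 0.1499 0.2081]
```

View pics/d1.png

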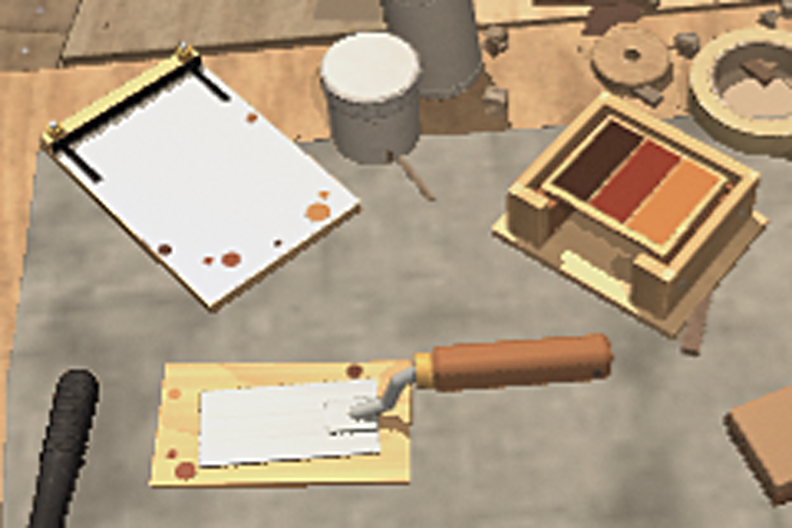

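View pics/d1t.png

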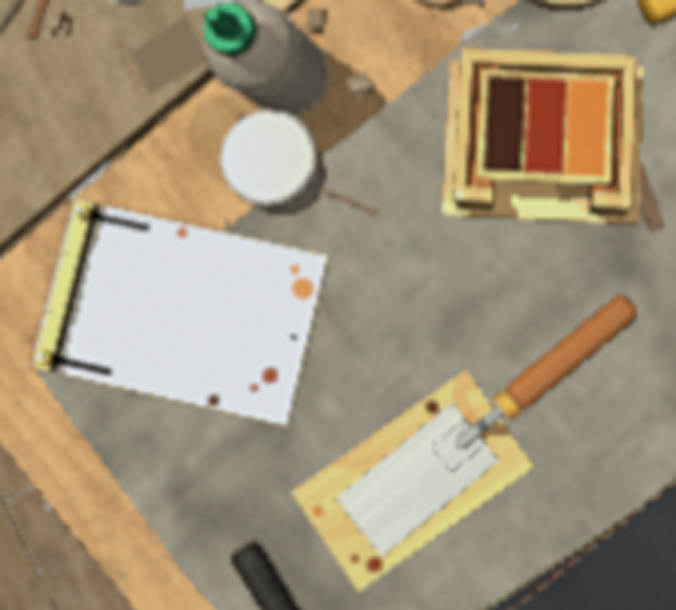

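The panel lies flat inside the lips at about (545,125) in the top crop. The trowel is on its offcut at about (430,470), and the jar, bottle and sanding block haven't moved. The arm is clear, so I'm handing in.

```bash
python3 -c "
from h import *
print(arm.hand_in())"
```

```text
the job is handed in; nothing more can be done
None
```

The job is done and handed in at about 33 s of the 67 s allowed; no verdict was reported.

- **Pick-up:** I slid the trowel blade under the panel with light downward pressure. The blade first pushed the panel up against the fence, then slipped under it. I stopped when the tip met the fence: it no longer advanced and the push force had risen to about 13 N.
- **Placing:** I carried the panel over on the blade, lowered it onto the rails and pulled the blade out through the open front. Then I laid the trowel back flat on the offcut, within about a millimetre of where it had been, and released it.
- **Last checks:** Pictures from both cameras show the panel level and inside all the lips, and the trowel flat on the offcut. The jar, glue bottle and sanding block have not visibly moved, and the arm is clear of everything. Neither fingers nor arm came near the panel's face in any picture.
- **Limits of the checks:** None of them failed or disagreed beyond 1–4 mm in camera measurements. The gaps between panel and lips are estimated from the images at about 4–7 mm.

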